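# Stock the tasting carrier for the next table

## Robot

A 6-joint arm with a two-finger parallel gripper is mounted at the origin on a cart in front of the work surface, level with it; the furniture and walls round the work are solid. World frame = base frame: x ahead of the robot, y to its left, z up, the work surface at z = 0. Lengths are in m, angles in rad, forces in N, time in s.
With the tool pointing down it reaches from about 0.375 to 0.9 m from the base axis. Payload 3.1 kg.
Tool frame: the origin (TCP) lies between the finger pads; the fingertips stand 11 mm ahead of it and the grasp point (between the pads) lies 8 mm behind it; z points along the fingers, y is the direction in which the jaws open and shut (so a half turn about z gives the same grasp; the last joint's range is limited). The gripper opens to 85 mm and grips with 20 to 120 N. Pads are 22 mm wide; open, the fingers measure 114 mm over their backs; the gripper's body (76 mm by 85 mm) begins 54 mm behind the grasp point. The pads swing forward as they close: fully open they stand 13 mm farther back than shut.
Start: joints at [1.109, 0.527, 1.433, -0, 1.181, -0.178], TCP at [0.174, 0.6, 0.242] pointing down, gripper open.
Joint ranges: [-3.08, 3.08], [-0.75, 2.2], [0.22, 2.44], [-1.43, 4.57], [0, 2.65], [-2.85, 2.85]. Speed limits (rad/s): [2.79, 2.79, 3.14, 3.14, 3.14, 3.14].

## Interface

Orientations are given as a unit quaternion [x, y, z, w].
In Python, from station import manip gives the robot as it stands. The module is installed in compiled form; this text tells all that it offers.
- The arm moves only by the tool arm_command, never from a script. Its argument "rows" is a list of rows, each a list of 3 entries, a list of its own where there are three numbers: the shift along the world's x, y, z in mm, then the turn about the world's z in rad, then the closure, from -1 (fully open) to 1 (shut), so that 0 is half open. A call has 1 to 12 rows; each row shifts and turns the commanded pose from where the row before left it; what a row does not reach is not made up. A row lasts 1/8 s, in which the tool goes at most 62.5 mm and 10.7 degrees, less where a joint would pass 70% of its speed; a pose out of reach is approached as far as the arm can. A call with a gripper value outside its range is refused whole. The fingers move at their own pace and stop on an object; "squeeze" is the grip in N (left out, the last holds). Time passes only in rows, so rows that do not move let the fingers close. It gives the time, the measured TCP pose, the force and the opening at its end, in the units of the state.
- manip.sense(): the state, without advancing time (a new reading comes with each control period).
- manip.snapshot(name): name is "side" or "top" or "wrist"; returns the picture (384x512x3 uint8, blue, green, red); there is no depth.
- manip.get_calibration(name): a dict with "fovy" (degrees; the focal length in pixels is half the picture's height over the tangent of half this angle, whatever the lens; pixels are square), "cx", "cy" (the principal point, pixels), "R" (3x3) and "t" (3): a world point X has camera coordinates R X + t. Camera axes: x right, y down, z forward; pixel columns grow to the right and rows downward; lengths in m; the calibration is good to about 2 mm. A picture is of the moment at which its call begins: read the wrist's pose just before it. get_calibration takes no time and is no camera call; for the wrist camera it gives the pose at the moment of the call.
- manip.sign_off(): hands the job in, once; it reports no verdict.
The state is a dict: "t": time; "q": joint angles; "qd": joint speeds; "tau": joint torques, N m; "tcp_pos": TCP position; "tool_rot": TCP orientation; "force": force on the tool from outside, world axes, zero at the start; "ft_torque": the same for the moment, N m; "finger_gap": opening from 0.0 (shut) to 1.0 (fully open).
Only numpy, scipy, OpenCV 4.12 (cv2) and the standard library are available. Lean on these libraries where they do the work, as an engineer would, in place of code of your own. Each camera call takes 0.05 s, during which the arm holds its last target.

## Task

Stock the wooden carrier for the next tasting table: stand the green-lidded mustard jar, the bottle of juice, the cup stack with the white spoons and the jar of cocktail sticks upright in it, each in the round hole cut for it and right down on its pad. Set them down gently, without dropping or tipping any. Leave the black-lidded jar, the cup stack without spoons and the plates where they stand.

Things in the scene. Friction and masses are not known exactly. Their poses are not given: they have to be found in the camera images.
- carrier: Low wooden carrier, fixed, 200 (x) by 224 mm (y), at any yaw, at left or right; steel bow handles reach 30 mm beyond its y ends. Deck top 36 mm above the table, end panels 48 mm high at its y ends. Four round holes in the deck (centres given with each thing, in this frame); under each a pad to stand on, its top 12 mm above the table. Origin: centre of underside, z up.
- mustard_jar: Glass jar with GREEN screw lid, cream label, 74 mm across, 83 mm high, 0.34 kg. Lid 67 mm across, from 66 mm up to the top: grip there. Its hole: the largest, 90 mm, cork pad, at carrier x +48, y +48 mm. Origin: centre of its underside, z up along it. Loose.
- juice_bottle: Glass bottle of dark berry juice, black cap, 61 mm across, 240 mm high, 0.56 kg; neck and cap 28 to 30 mm across from 200 mm up: grip there. The only bottle on the near half of the table. Its hole: 78 mm, black rubber pad, at carrier x +48, y -48 mm. Origin: centre of its underside, z up along it. Loose.
- spoon_cups: Stack of clear portion cups WITH white spoons standing in the top cup; 43 mm across at the foot, 60 mm at the rim 90 mm up, spoons to 122 mm; 0.08 kg; grip round the cups about 70 mm up (57 mm across). Its hole: 70 mm, white pad, at carrier x -48, y +48 mm. Origin: centre of its underside, z up along it. Loose.
- pick_jar: Small clear jar full of wooden cocktail sticks, 43 to 45 mm across, 68 mm high, 0.08 kg; grip across its upper part. Its hole: the smallest, 60 mm, dark wood pad, at carrier x -48, y -48 mm. Origin: centre of its underside, z up along it. Loose.
- dark_jar: Look-alike to be left: glass jar with BLACK lid, cream label, 74 mm across, 93 mm high. Origin: centre of its underside, z up along it. Loose.
- plain_cups: Look-alike to be left: stack of clear plastic cups WITHOUT spoons, 43 mm across at the foot, 60 mm at the top, 122 mm high. Origin: centre of its underside, z up along it. Loose.
- plate_stack: Bystander: stack of thin white plates, 183 mm across, 30 mm high, on the side of the table where the carrier is not. Origin: centre of its underside, z up along it. Loose.
Mind the look-alikes: they are no part of the job. What is shaped like the plain_cups but yellow is not meant. Leave any red look-alike of the mustard_jar alone.

How it is judged:
By the outcome, as a careful person would: the job done as asked, in the order asked, and still so for the second after the job is handed in, with the robot touching nothing.
It also fails if it takes over 109 s, if anything falls off the work surface, if the arm or the gripper's body presses on something with over 40 N, if the wrist force passes 120 N, or if a joint passes its speed limit or range.

## Working session

There is one attempt and no reset: what is moved stays moved. The work goes in short steps, Python scripts to look and compute and a tool call to move; the robot and the scene stay as the last step left them, time stands still between calls to the robot, and variables do not carry over. Pictures are saved under pics/ and viewed, and the job is handed in when it is done.

Besides the shell and the picture viewer there is one more tool, called after "Emit:" as name(argument=value, ...), one argument or row to a line, values as JSON. arm_command: Moves the arm, as the interface text tells. Its arguments: {"type":"object","properties":{"rows":{"type":"array","items":{"type":"array"}},"squeeze":{"type":"number"}},"required":["rows"]}

```bash
mkdir -p pics
python3 - <<'E'
from station import manip
import cv2,numpy as np
for n in ("side","top","wrist"):
    c=manip.get_calibration(n); im=manip.snapshot(n)
    cv2.imwrite(f"pics/{n}0.png",im); print(n,c)
print(manip.sense())
E
```

```text
side {'fovy': 42.68180452781556, 'cx': 254.57961475901345, 'cy': 188.1675239384444, 'R': array([[ 0.99939986, -0.02999498, -0.01732714],
       [-0.03166818, -0.58843884, -0.80792132],
       [ 0.01403762,  0.80798517, -0.58903558]]), 't': array([-0.53480646,  0.08115566,  1.38656468])}
top {'fovy': 49.349416285032596, 'cx': 254.27403021157923, 'cy': 193.2183298944771, 'R': array([[ 0.02668644, -0.999567  ,  0.01239507],
       [-0.98072385, -0.02858034, -0.19329745],
       [ 0.19356801, -0.00699772, -0.9810619 ]]), 't': array([0.04571415, 0.51119572, 1.09009796])}
wrist {'fovy': 64.86579964367202, 'cx': 257.8355515831089, 'cy': 194.21117379057605, 'R': array([[ 0.27829148,  0.96049419, -0.00218315],
       [ 0.91835874, -0.26541602,  0.29354992],
       [ 0.28137355, -0.08369735, -0.95594125]]), 't': array([-0.62398168, -0.03792161,  0.37996215])}
{'t': 0.15, 'q': array([ 1.10949345e+00,  5.28274730e-01,  1.43362761e+00, -1.31099884e-05,
        1.18144166e+00, -1.78494224e-01]), 'qd': array([ 0.0021011 , -0.00176213, -0.00227502,  0.00067595, -0.00017602,
       -0.00064436]), 'tau': array([ 2.09863620e-04, -4.42743802e+01, -1.78275186e+01, -2.56442117e-04,
        5.67412848e-03,  4.65780971e-06]), 'tcp_pos': array([0.1741303 , 0.59967754, 0.2415386 ]), 'tool_rot': array([ 1.40931038e-01,  9.90019028e-01, -8.33153524e-04, -2.69618259e-04]), 'force': array([-0.46862811, -0.24888429,  0.01206634]), 'ft_torque': array([0.03105419, 0.0314954 , 0.01227595]), 'finger_gap': 0.9989444891881939}
```

View pics/side0.png

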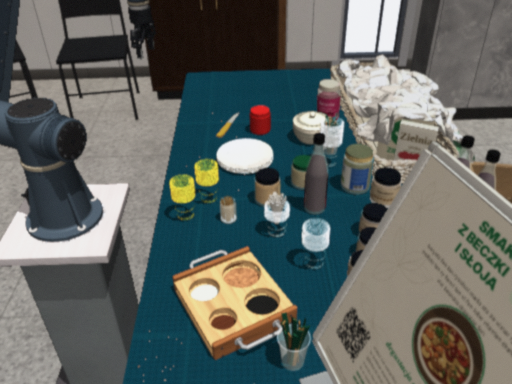

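View pics/top0.png

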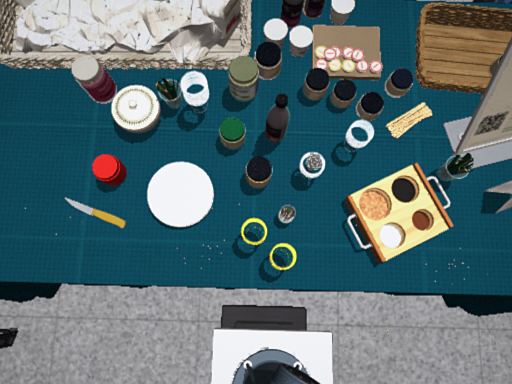

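View pics/wrist0.png

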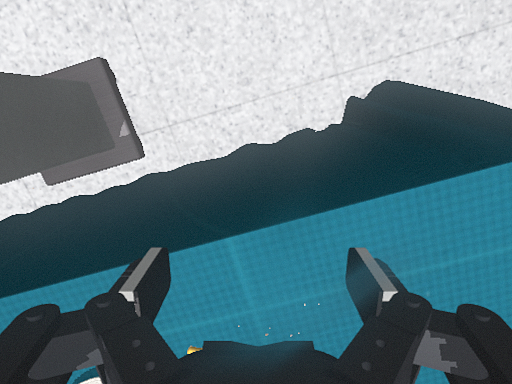

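Run:
```python
import cv2
t=cv2.imread("pics/top0.png"); s=cv2.imread("pics/side0.png")
cv2.imwrite("pics/topc.png",cv2.resize(t[85:275,205:455],None,fx=3.2,fy=3.15,interpolation=cv2.INTER_CUBIC))
cv2.imwrite("pics/sidec.png",cv2.resize(s[125:365,165:385],None,fx=2.5,fy=2.5,interpolation=cv2.INTER_CUBIC))
```

```text
(no output)
```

View pics/topc.png

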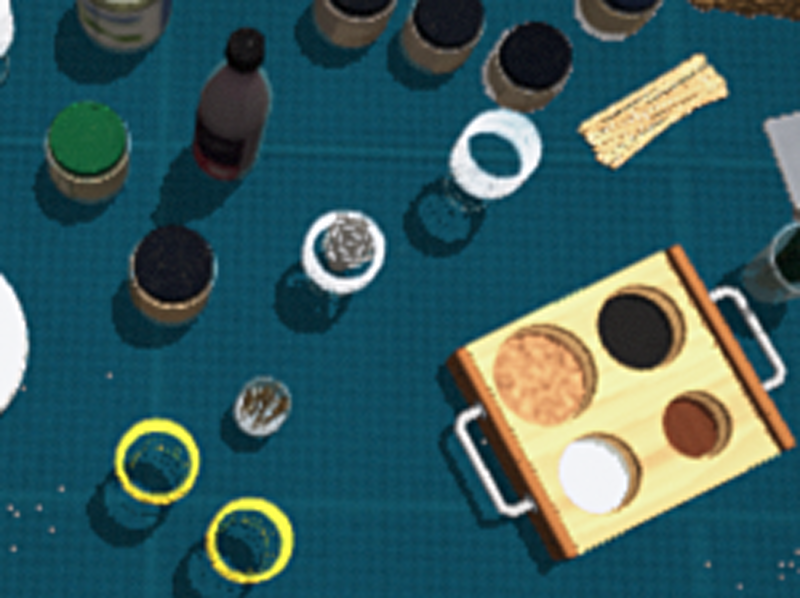

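View pics/sidec.png

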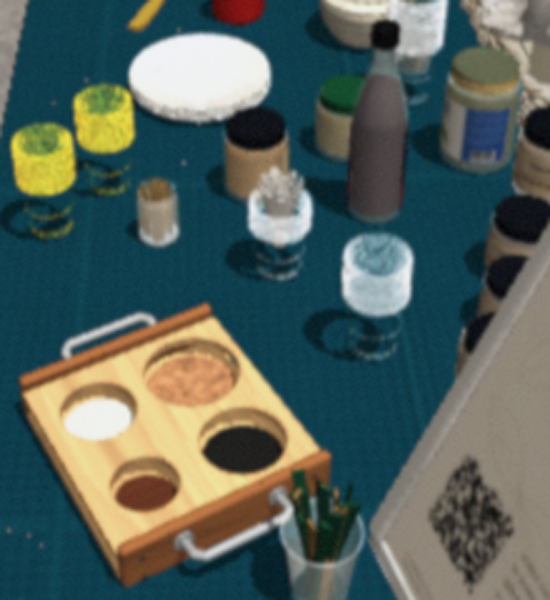

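```bash
cat > h.py <<'E'
import numpy as np,cv2
from scipy.optimize import least_squares
from station import manip
def cal(n):
    c=manip.get_calibration(n); f=192/np.tan(np.radians(c['fovy']/2))
    return np.array([[f,0,c['cx']],[0,f,c['cy']],[0,0,1]]),np.array(c['R']),np.array(c['t'])
def proj(c,X):
    K,R,t=c; p=(np.atleast_2d(X)@R.T+t)@K.T; return p[:,:2]/p[:,2:]
def back(c,uv,z):
    K,R,t=c; d=R.T@np.linalg.solve(K,[uv[0],uv[1],1]); o=-R.T@t
    return o+d*(z-o[2])/d[2]
A=np.linspace(0,2*np.pi,60)
def ring(x,y,r,z): return np.c_[x+r*np.cos(A),y+r*np.sin(A),0*A+z]
HO={'must':(48,48,45),'juice':(48,-48,39),'spoon':(-48,48,35),'pick':(-48,-48,30)}
def cw(p,X):
    x,y,a=p; X=np.atleast_2d(X)/1000.; c,s=np.cos(a),np.sin(a)
    return np.c_[x+c*X[:,0]-s*X[:,1],y+s*X[:,0]+c*X[:,1],X[:,2]]
def tc(u,v): return (205+u/3.2,85+v/3.15)
def sc(u,v): return (165+u/2.5,125+v/2.5)
E
python3 - <<'E'
from h import *
T=cal('top');S=cal('side')
for n,a,b,z in (('must',tc(89,138),sc(345,93),.083),('bottle',tc(247,44),sc(386,30),.24),('spoon',tc(344,252),sc(280,195),.09),('pick',tc(264,402),sc(157,190),.068),('dark',tc(173,263),sc(257,128),.093),('plain',tc(496,154),sc(377,260),.122),('yel1',tc(157,461),sc(104,110),.122),('yel2',tc(250,540),sc(43,150),.122)):
    print(n,back(T,a,z).round(4),back(S,b,z).round(4))
# carrier from panel corners? use pads z=.012 centres and deck corners
pads={'must':tc(541,377),'juice':tc(637,331),'spoon':tc(595,474),'pick':tc(693,428)}
P={k:back(T,v,.012) for k,v in pads.items()}
print(P)
def res(p): return np.concatenate([cw(p,[*HO[k][:2],12])[0,:2]-P[k][:2] for k in P])
for a0 in (0,1.5,3,-1.5):
    r=least_squares(res,[.4,-.3,a0]);print(r.x,r.cost,r.fun.round(4))
E
```

```text
must [0.6804 0.1235 0.083 ] [0.6822 0.1167 0.083 ]
bottle [0.7017 0.0013 0.24  ] [ 0.7038 -0.0086  0.24  ]
spoon [ 0.583 -0.093  0.09 ] [ 0.5924 -0.0829  0.09  ]
pick [ 0.4561 -0.0297  0.068 ] [ 0.4631 -0.039   0.068 ]
dark [0.5683 0.0494 0.093 ] [0.5747 0.036  0.093 ]
plain [ 0.6627 -0.2135  0.122 ] [ 0.6726 -0.2269  0.122 ]
yel1 [0.3981 0.0584 0.122 ] [0.4064 0.0381 0.122 ]
yel2 [ 0.3379 -0.0153  0.122 ] [ 0.3458 -0.034   0.122 ]
{'must': array([ 0.4940923 , -0.27812071,  0.012     ]), 'juice': array([ 0.53858212, -0.36468558,  0.012     ]), 'spoon': array([ 0.40871319, -0.32259707,  0.012     ]), 'pick': array([ 0.45197451, -0.41005872,  0.012     ])}
[ 0.47334053 -0.34386552  0.47421276] 2.343953200628019e-06 [ 0.     -0.0011 -0.0006  0.      0.     -0.0005  0.0006  0.0016]
[ 0.47334053 -0.34386552  0.47421251] 2.343953201093576e-06 [ 0.     -0.0011 -0.0006  0.      0.     -0.0005  0.0006  0.0016]
[ 0.47334053 -0.34386552  0.47421251] 2.343953201086677e-06 [ 0.     -0.0011 -0.0006  0.      0.     -0.0005  0.0006  0.0016]
[ 0.47334053 -0.34386552  0.47421296] 2.3439532010915527e-06 [ 0.     -0.0011 -0.0006  0.      0.     -0.0005  0.0006  0.0016]
```

```bash
cat > ov.py <<'E'
from h import *
OB={'must':(.6804,.1235,[(33.5,83),(33.5,66),(37,0)]),'bottle':(.7017,.0013,[(15,240),(15,200),(30.5,0)]),'spoon':(.583,-.093,[(30,90),(21.5,0)]),'pick':(.4561,-.0297,[(22.5,68),(21.5,0)]),'dark':(.5683,.0494,[(34,93),(37,0)]),'plain':(.6627,-.2135,[(30,122),(21.5,0)])}
def overlay(im,c,objs,car,box,f,out):
    u0,u1,v0,v1=box
    big=cv2.resize(im[v0:v1,u0:u1],None,fx=f,fy=f,interpolation=cv2.INTER_CUBIC)
    def dr(X,col,cl=True):
        p=((proj(c,X)-[u0,v0]+.5)*f*16).astype(np.int32); cv2.polylines(big,[p],cl,col,1,cv2.LINE_AA,4)
    for n,(x,y,rs) in objs.items():
        for r,z in rs: dr(ring(x,y,r/1e3,z/1e3),(0,0,255) if z else (255,0,255))
    if car is not None:
        for hx,hy,r in HO.values():
            dr(cw(car,ring(hx,hy,r,36)),(255,0,255)); dr(cw(car,ring(hx,hy,r,12)),(255,255,0))
        dr(cw(car,[(x,y,48) for x,y in ((100,112),(-100,112),(-100,-112),(100,-112))]),(0,255,0))
    cv2.imwrite(out,big)
E
python3 - <<'E'
from ov import *
car=(.4733,-.3439,.474)
overlay(cv2.imread('pics/top0.png'),cal('top'),OB,car,(205,455,85,275),3.1,'pics/ot1.png')
overlay(cv2.imread('pics/side0.png'),cal('side'),OB,car,(165,385,125,365),2.5,'pics/os1.png')
E
```

```text
(no output)
```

View pics/ot1.png

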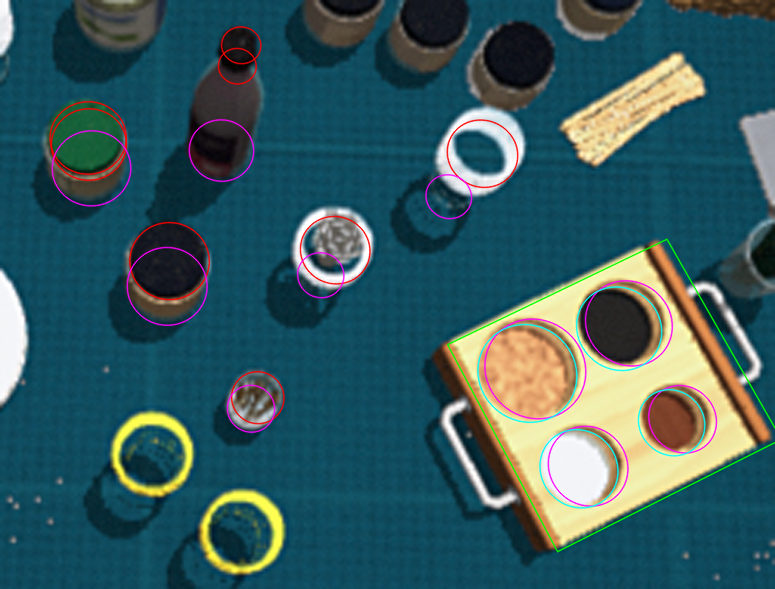

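View pics/os1.png

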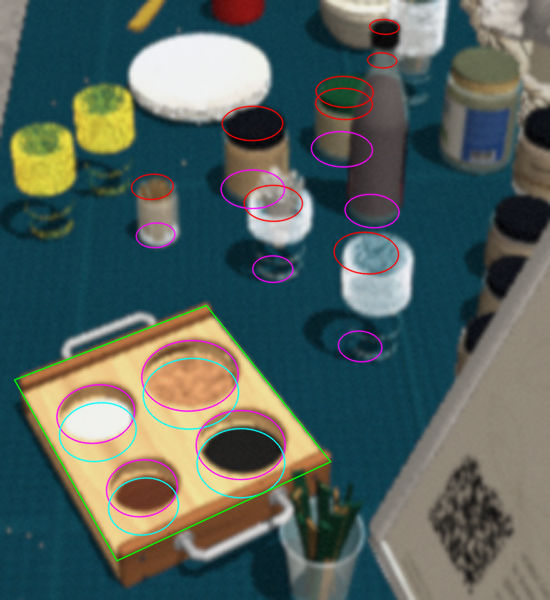

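The top view shows the green-lidded jar at about (233,129), the bottle cap at (282,99), the spoon stack at (312,165) and the pick jar at (287,213). The carrier is at about (400,212). The look-alikes are the black-lidded jar (259,169), plain cups (360,134), two yellow stacks and a red jar at the left. Only one jar has a green lid, only one stack has spoons, and there is one bottle on the near half. I'll hover over the mustard jar and check with the wrist camera.

Emit:
arm_command(
  rows=[
    [[20,-20,0],0,-1],
    [[46,-43,0],0,-1],
    [[46,-43,0],0,-1],
    [[46,-43,0],0,-1],
    [[46,-43,0],0,-1],
    [[46,-43,0],0,-1],
    [[46,-43,0],0,-1],
    [[46,-43,0],0,-1],
    [[46,-43,0],0,-1],
    [[46,-43,0],0,-1],
    [[46,-43,0],0,-1],
    [[28,-29,-20],0,-1],
  ],
)

```text
t: 1.65
tcp_pos: [0.6823, 0.1217, 0.2236]
tool_rot: [0.142, 0.99, 0.0, 0.003]
force: [-0.2, 0.5, 0.5]
finger_gap: 1.004
```

```bash
cat > look.py <<'E'
import sys
from ov import *
def look(tag,objs,car=None,names=('wrist',)):
    s=manip.sense(); print('t',round(s['t'],2),'tcp',s['tcp_pos'].round(4),'rot',s['tool_rot'].round(3),'q',s['q'].round(2),'F',s['force'].round(1),'gap',round(s['finger_gap'],3))
    for n in names:
        c=cal(n); im=manip.snapshot(n); cv2.imwrite(f'pics/{tag}_{n}_raw.png',im); overlay(im,c,objs,car,(0,512,0,384),1.5,f'pics/{tag}_{n}.png')
        np.savez(f'pics/{tag}_{n}.npz',K=c[0],R=c[1],t=c[2])
E
python3 - <<'E'
from look import *
look('a',OB)
E
```

```text
t 1.65 tcp [0.6823 0.1217 0.2236] rot [0.142 0.99  0.    0.003] q [ 0.02  0.64  1.27 -0.    1.23 -1.27] F [-0.2  0.5  0.5] gap 1.004
```

View pics/a_wrist.png

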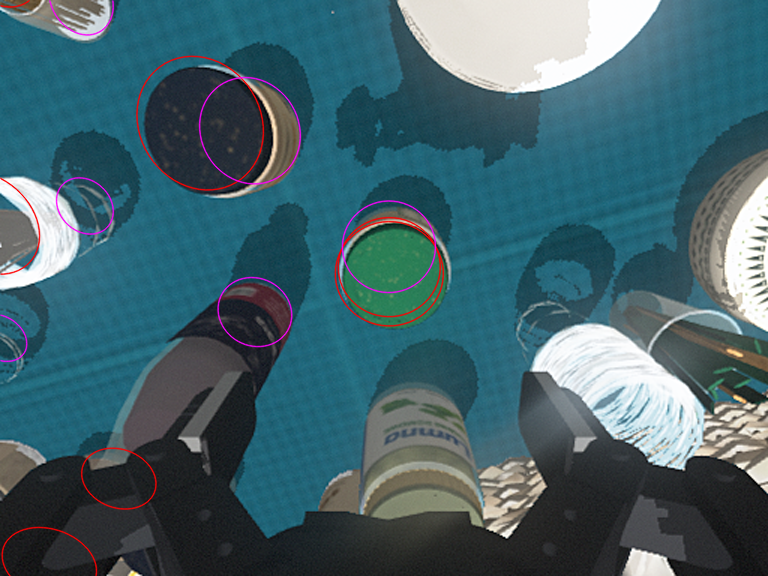

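Run:
```python
from h import *
d=np.load('pics/a_wrist.npz'); W=(d['K'],d['R'],d['t'])
b=lambda u,v,z:back(W,(u/1.5-.5,v/1.5-.5),z).round(4)
print('lid',b(395,273,.083),'L/R',b(341,273,.083),b(450,273,.083))
print('dark',b(208,130,.093))
print('bottle base',b(255,318,0.0))
print('white cups foot',b(550,330,0),'bigjar top',b(422,410,.12),'front base',b(420,385,0))
print('tcp px',proj(W,[.6823,.1217,.2236])*1.5)
T=cal('top')
print('top whitecups',back(T,(194,90),.12),'bigjar',back(T,(243,68),.13))
```

```text
lid [0.6802 0.1275 0.083 ] L/R [0.6708 0.0954 0.083 ] [0.6897 0.1603 0.083 ]
dark [0.5717 0.0526 0.093 ]
bottle base [ 7.064e-01 -1.000e-04  0.000e+00]
white cups foot [ 0.7862  0.2344 -0.    ] bigjar top [0.7554 0.1219 0.12  ] front base [0.8056 0.1158 0.    ]
tcp px [[386.12694122 394.56670013]]
top whitecups [0.77305789 0.22951857 0.12      ] bigjar [0.83600223 0.09999153 0.13      ]
```

Green lid confirmed at wrist (395,273), at about (0.681, 0.126). The black-lidded jar is separate at (208,130). The bottle and other stacks are clear of the fingers, so I'm descending.

Emit:
arm_command(
  rows=[
    [[-1,4,-40],0,-1],
    [[0,0,-45],0,-1],
    [[0,0,-45],0,-1],
    [[0,0,-20],0,-1],
    [[0,0,-10],0,-1],
    [[0,0,0],0,1],
    [[0,0,0],0,1],
    [[0,0,0],0,1],
    [[0,0,0],0,1],
  ],
  squeeze=50,
)

```text
t: 2.82
tcp_pos: [0.6784, 0.1285, 0.0634]
tool_rot: [0.141, 0.99, 0.0, 0.001]
force: [-0.5, -0.3, 1.3]
finger_gap: 0.821
```

Run:
```python
from look import *
OB['must']=(.681,.126,OB['must'][2])
look('b',{'must':OB['must']},(.4733,-.3439,.474),('wrist','side'))
```

```text
t 2.83 tcp [0.6784 0.1285 0.0634] rot [0.141 0.99  0.    0.001] q [ 0.03  0.83  1.38  0.    0.94 -1.26] F [-0.5 -0.3  1.3] gap 0.821
```

View pics/b_wrist.png

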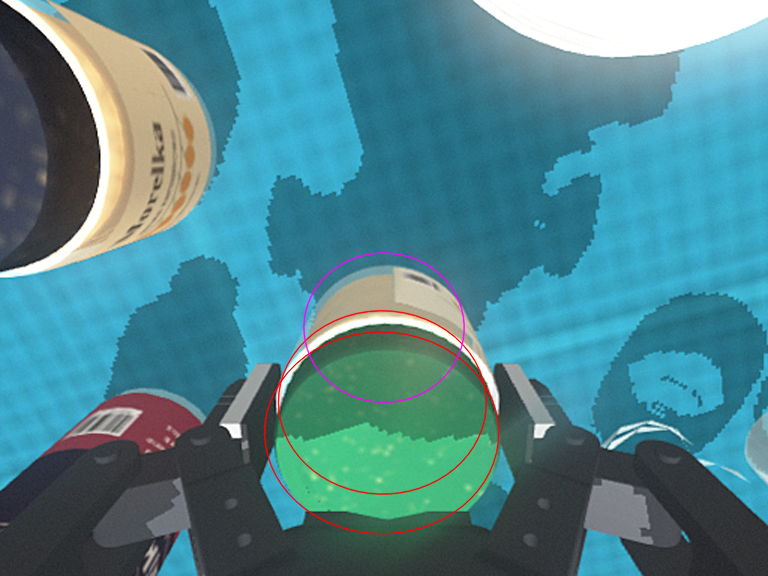

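View pics/b_side.png

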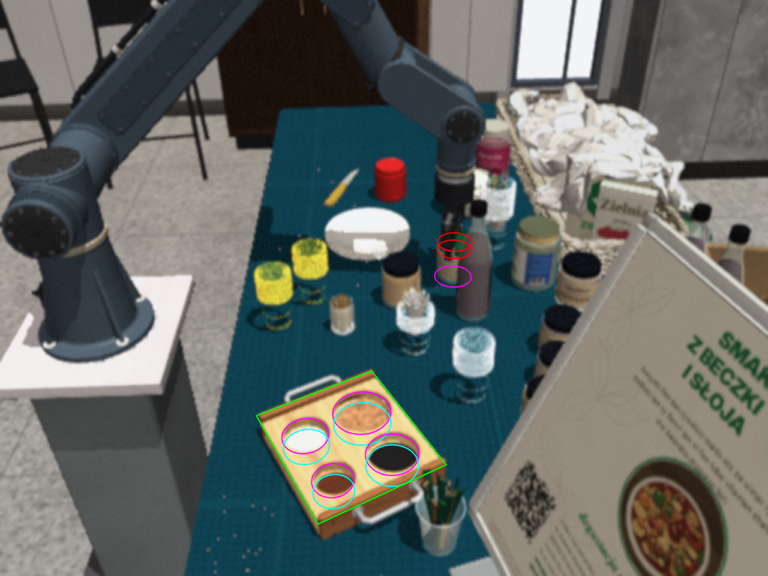

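Emit:
arm_command(
  rows=[
    [[0,0,0],0,1],
    [[0,0,0],0,1],
    [[0,0,0],0,1],
    [[0,0,3],0,1],
    [[0,0,8],0,1],
    [[0,0,15],0,1],
  ],
)

```text
t: 3.68
tcp_pos: [0.677, 0.1283, 0.0877]
tool_rot: [0.141, 0.99, -0.0, -0.001]
force: [0.8, 0.5, -3.5]
finger_gap: 0.816
```

Run:
```python
from look import *
look('c',{})
```

```text
t 3.67 tcp [0.677  0.1283 0.0877] rot [ 0.141  0.99  -0.    -0.001] q [ 0.03  0.79  1.37 -0.    0.98 -1.26] F [ 0.8  0.5 -3.5] gap 0.816
```

View pics/c_wrist.png

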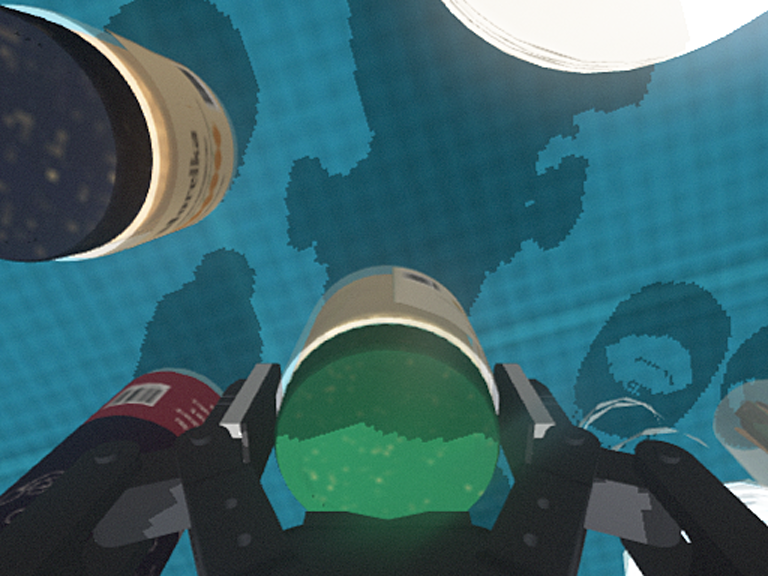

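Emit:
arm_command(
  rows=[
    [[-5,0,35],0,1],
    [[-15,-10,40],0,1],
    [[-25,-20,35],0,1],
    [[-25,-30,15],0,1],
    [[-20,-40,0],0,1],
    [[-20,-45,0],0,1],
    [[-15,-50,0],0,1],
    [[-10,-50,0],0,1],
    [[-10,-45,0],0,1],
    [[-8,-30,0],0,1],
    [[0,0,0],0,1],
  ],
)

```text
t: 5.1
tcp_pos: [0.5248, -0.1943, 0.2141]
tool_rot: [0.143, 0.99, -0.001, 0.001]
force: [-0.2, 2.3, -3.4]
finger_gap: 0.815
```

Run:
```python
from look import *
look('d',{},(.4733,-.3439,.474),('wrist','side'))
```

```text
t 5.1 tcp [ 0.5248 -0.1943  0.2141] rot [ 0.143  0.99  -0.001  0.001] q [-0.55  0.47  1.63 -0.    1.04 -1.84] F [-0.2  2.3 -3.4] gap 0.815
```

View pics/d_wrist.png

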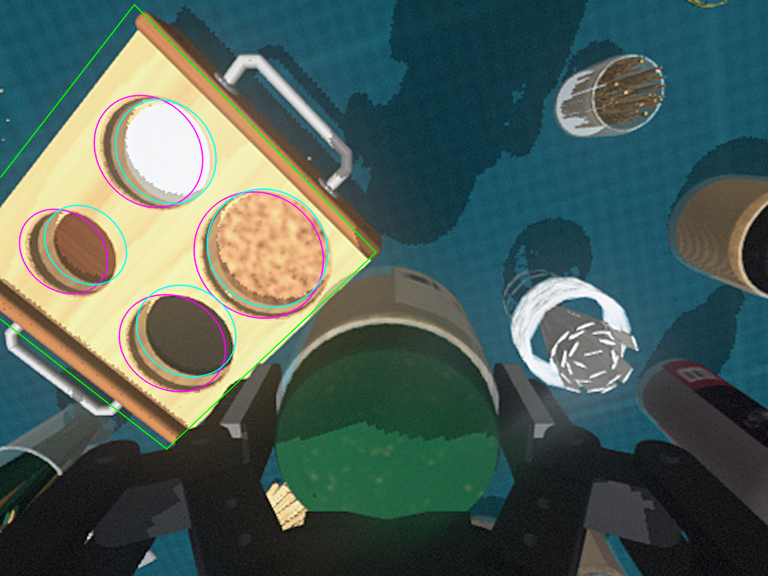

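View pics/d_side.png

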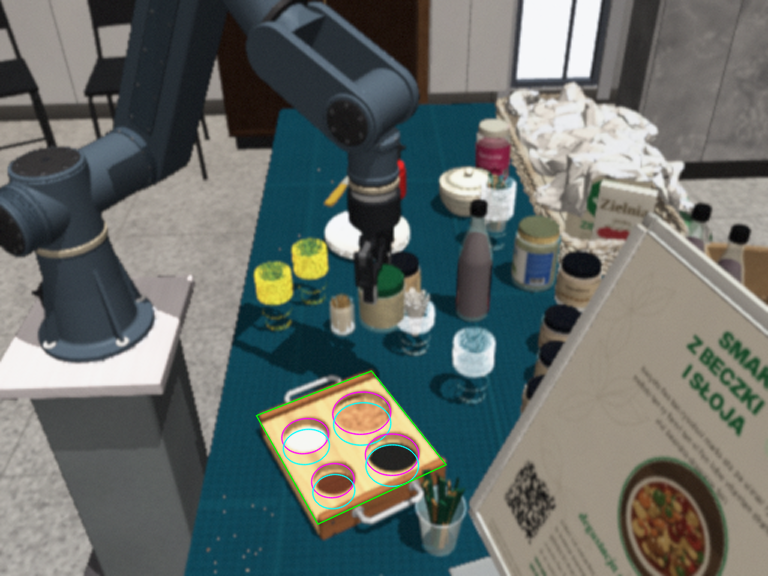

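Run:
```python
from ov import *
d=np.load('pics/d_wrist.npz'); W=(d['K'],d['R'],d['t']);T=cal('top');S=cal('side')
px={'spoon':(157,152),'must':(264,253),'pick':(74,252),'juice':(180,342)}
P={k:back(W,(v[0]/1.5-.5,v[1]/1.5-.5),.036) for k,v in px.items()}
def res(p): return np.concatenate([cw(p,[*HO[k][:2],36])[0,:2]-P[k][:2] for k in P])
r=least_squares(res,[.47,-.34,.47]);print(r.x,r.fun.round(4))
car=r.x
print({k:cw(car,[*HO[k][:2],36])[0].round(4) for k in HO})
overlay(cv2.imread('pics/d_wrist_raw.png'),W,{},car,(0,260,0,310),1.9,'pics/e_w.png')
overlay(cv2.imread('pics/top0.png'),T,{},car,(330,460,150,275),4.5,'pics/e_t.png')
overlay(cv2.imread('pics/side0.png'),S,{},car,(165,305,240,365),4,'pics/e_s.png')
a,b,c=[cv2.imread(f'pics/e_{k}.png') for k in 'wts']
b=b[:490,:];h=562
o=np.zeros((1100,1100,3),np.uint8)
cv2.imwrite('pics/e_ts.png',np.hstack([cv2.resize(b,(400,400)),cv2.resize(c,(400,400))]))
# jar rel TCP
d=np.load('pics/c_wrist.npz'); C=(d['K'],d['R'],d['t'])
for u,v in((388,425),(388,420)): print(back(C,(u/1.5-.5,v/1.5-.5),.083+.024))
```

```text
[ 0.47356819 -0.33786841  0.48505392] [-0.001  -0.0004  0.0013  0.0015 -0.0009 -0.0015  0.0006  0.0004]
{'must': array([ 0.4937, -0.273 ,  0.036 ]), 'juice': array([ 0.5384, -0.358 ,  0.036 ]), 'spoon': array([ 0.4087, -0.3178,  0.036 ]), 'pick': array([ 0.4535, -0.4027,  0.036 ])}
[0.67564562 0.12896711 0.107     ]
[0.67408176 0.1294198  0.107     ]
```

View pics/e_w.png

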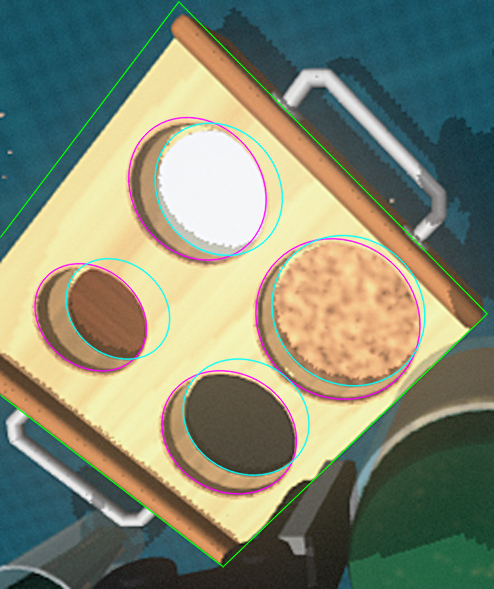

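View pics/e_ts.png

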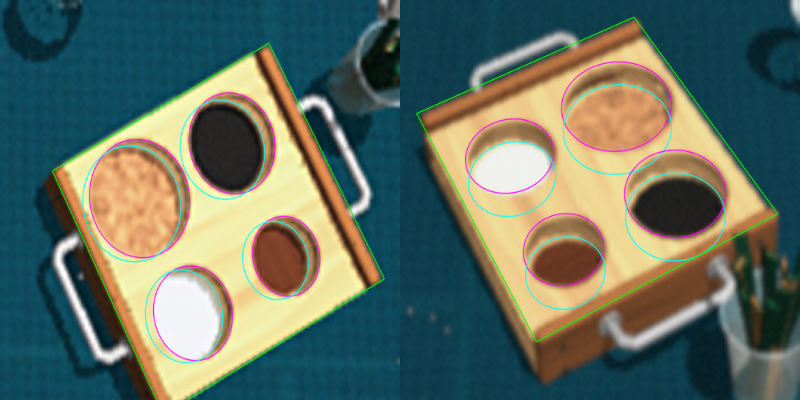

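Emit:
arm_command(
  rows=[
    [[-12,-30,0],0,1],
    [[-12,-30,0],0,1],
    [[-6,-20,-15],0,1],
    [[0,0,-35],0,1],
    [[0,0,-25],0,1],
    [[0,0,0],0,1],
    [[0,0,0],0,1],
  ],
)

```text
t: 6.08
tcp_pos: [0.4956, -0.2714, 0.1386]
tool_rot: [0.141, 0.99, -0.0, 0.0]
force: [0.1, -0.7, -3.0]
finger_gap: 0.82
```

```bash
sed -i "s/^OB=/CAR=(.4736,-.3379,.485)\nOB=/" ov.py
python3 - <<'E'
from look import *
s=manip.sense(); x,y,z=s['tcp_pos']
look('f',{'m':(x-.001,y,[(33.5,(z-.0634)*1e3+83),(37,(z-.0634)*1e3)])},CAR,('wrist','side'))
E
```

```text
t 6.08 tcp [ 0.4956 -0.2714  0.1386] rot [ 0.141  0.99  -0.     0.   ] q [-0.7   0.59  1.68  0.    0.87 -1.99] F [ 0.1 -0.7 -3. ] gap 0.82
```

View pics/f_wrist.png

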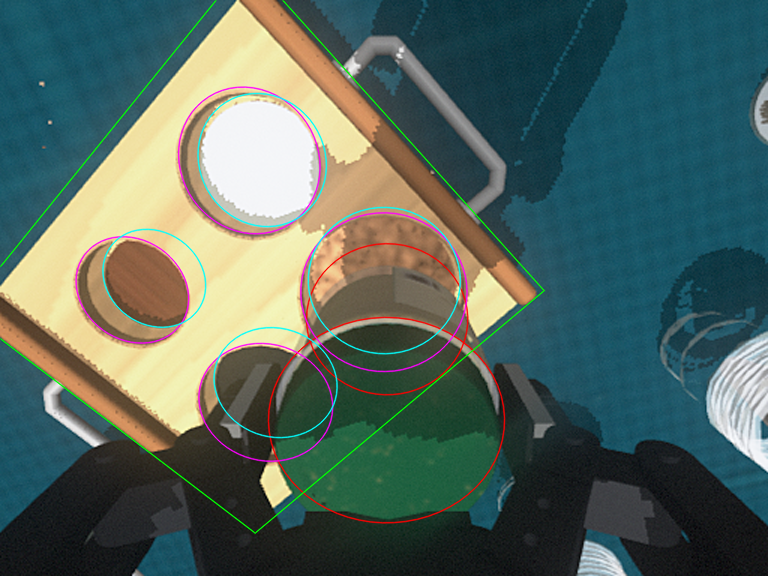

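View pics/f_side.png

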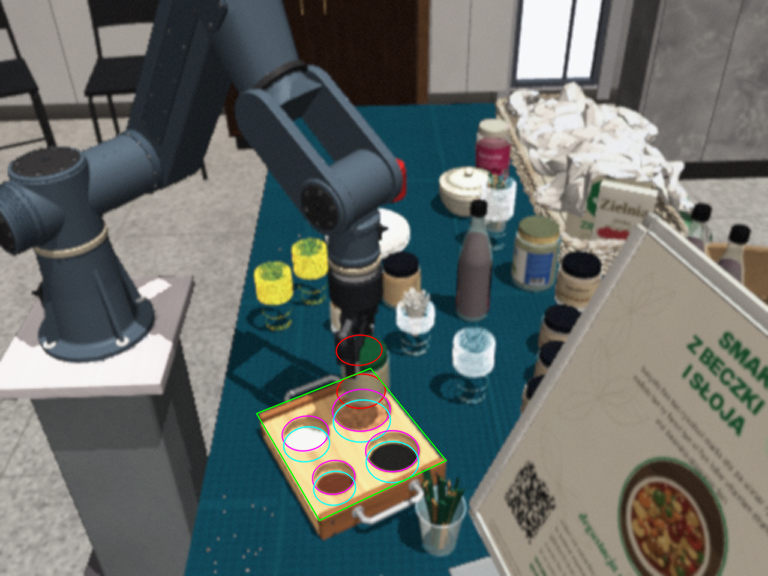

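Emit:
arm_command(
  rows=[
    [[-4,-1,-20],0,1],
    [[0,0,-20],0,1],
    [[0,0,-12],0,1],
    [[0,0,-5],0,1],
    [[0,0,-2],0,1],
    [[0,0,0],0,1],
  ],
)

```text
t: 6.92
tcp_pos: [0.4913, -0.2729, 0.0797]
tool_rot: [0.141, 0.99, -0.0, 0.0]
force: [-0.6, -0.2, -2.8]
finger_gap: 0.818
```

Run:
```python
from look import *
look('g',{},CAR,('wrist','side'))
```

```text
t 6.92 tcp [ 0.4913 -0.2729  0.0797] rot [ 0.141  0.99  -0.     0.   ] q [-0.71  0.68  1.72  0.    0.74 -1.99] F [-0.6 -0.2 -2.8] gap 0.818
```

View pics/g_wrist.png

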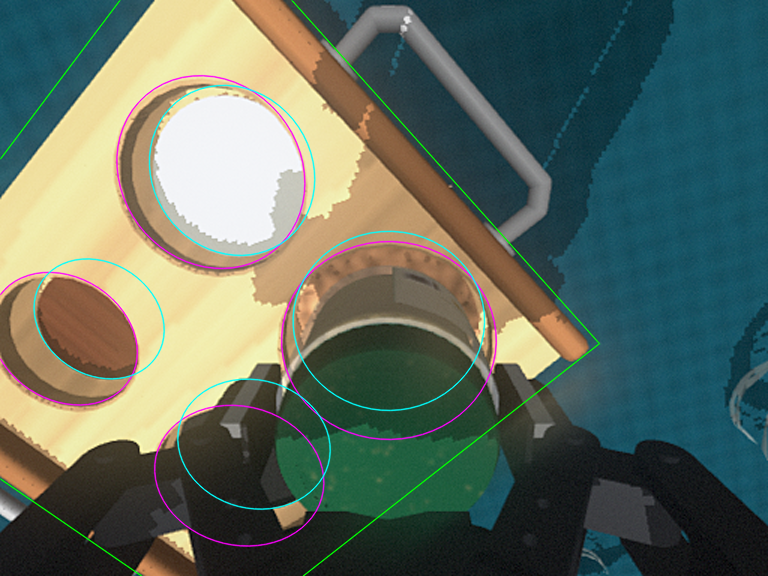

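Emit:
arm_command(
  rows=[
    [[-1,0,-2],0,1],
    [[0,0,-1],0,1],
    [[0,0,-1],0,1],
    [[0,0,0],0,1],
  ],
)

```text
t: 7.52
tcp_pos: [0.4899, -0.2726, 0.0754]
tool_rot: [0.141, 0.99, 0.0, -0.0]
force: [0.8, -1.0, -2.1]
finger_gap: 0.819
```

Emit:
arm_command(
  rows=[
    [[0,0,-1],0,1],
    [[0,0,0],0,1],
  ],
)

```text
t: 7.78
tcp_pos: [0.4898, -0.2726, 0.0753]
tool_rot: [0.141, 0.99, -0.0, 0.0]
force: [-2.4, 0.2, 5.1]
finger_gap: 0.817
```

Emit:
arm_command(
  rows=[
    [[0,0,0],0,0.3],
    [[0,0,0],0,-0.3],
    [[0,0,0],0,-1],
    [[0,0,0],0,-1],
    [[0,0,0],0,-1],
    [[0,0,20],0,-1],
    [[0,0,45],0,-1],
    [[0,0,50],0,-1],
  ],
)

```text
t: 8.78
tcp_pos: [0.4895, -0.2723, 0.1897]
tool_rot: [0.141, 0.99, 0.001, -0.001]
force: [0.1, -0.1, -0.1]
finger_gap: 0.998
```

Run:
```python
from look import *
look('h',{},CAR,('wrist','top','side'))
```

```text
t 8.78 tcp [ 0.4895 -0.2723  0.1897] rot [ 0.141  0.99   0.001 -0.001] q [-0.71  0.51  1.65  0.    0.99 -2.  ] F [ 0.1 -0.1 -0.1] gap 0.998
```

View pics/h_wrist.png

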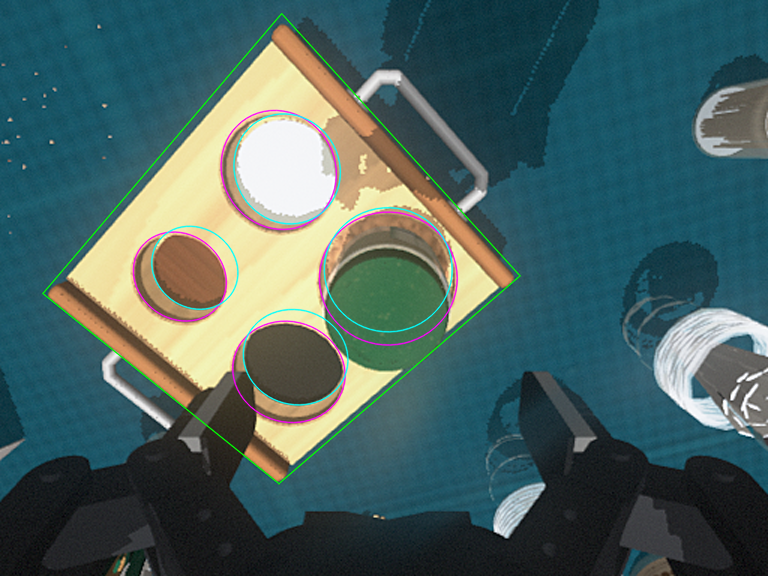

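View pics/h_side.png

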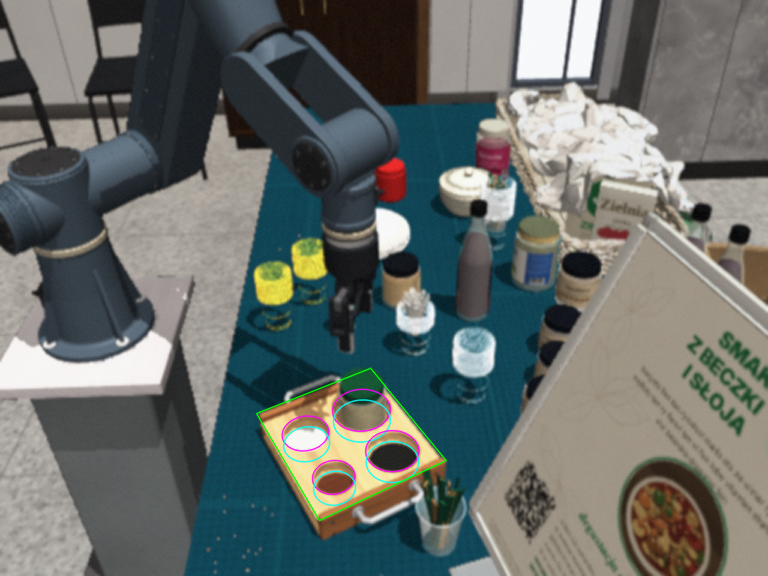

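Mustard is seated on the cork pad, upright at about (388,300) in the wrist view. The bottle is next.

Emit:
arm_command(
  rows=[
    [[10,12,40],0,-1],
    [[25,32,40],0,-1],
    [[30,38,35],0,-1],
    [[30,38,0],0,-1],
    [[30,38,0],0,-1],
    [[30,38,0],0,-1],
    [[30,38,0],0,-1],
    [[22,30,0],0,-1],
    [[7,8,0],0,-1],
    [[0,0,0],0,-1],
  ],
)

```text
t: 10.18
tcp_pos: [0.7035, -0.0005, 0.3026]
tool_rot: [0.141, 0.99, -0.0, -0.001]
force: [-0.7, -0.9, -1.2]
finger_gap: 1.001
```

Run:
```python
from look import *
OB['bottle']=(.704,.0,OB['bottle'][2])
look('i',{'b':OB['bottle']},None,('wrist',))
```

```text
t 10.18 tcp [ 7.035e-01 -5.000e-04  3.026e-01] rot [ 0.141  0.99  -0.    -0.001] q [-0.16  0.59  1.14 -0.    1.41 -1.45] F [-0.7 -0.9 -1.2] gap 1.001
```

View pics/i_wrist.png

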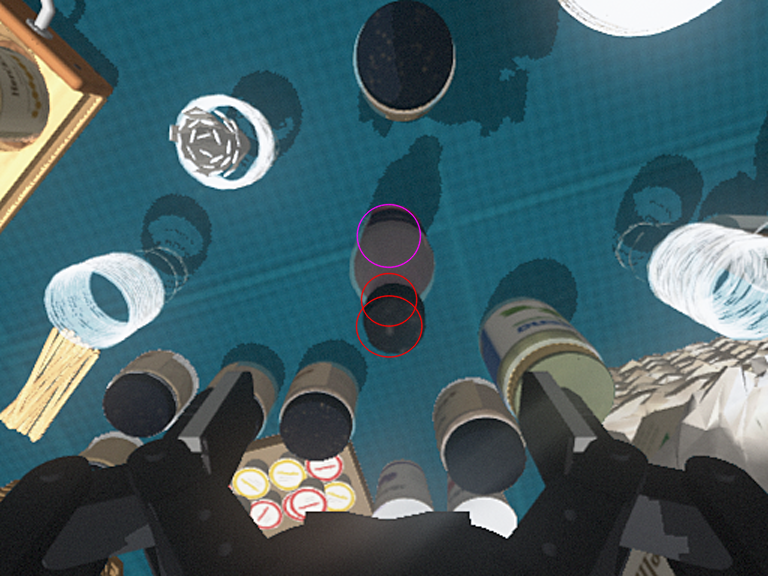

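Emit:
arm_command(
  rows=[
    [[0,2,-20],0,-1],
    [[0,0,-35],0,-1],
    [[0,0,-28],0,-1],
    [[0,0,-10],0,-0.5],
    [[0,0,0],0,0],
    [[0,0,0],0,0.2],
    [[0,0,0],0,1],
    [[0,0,0],0,1],
    [[0,0,0],0,1],
  ],
  squeeze=70,
)

```text
t: 11.35
tcp_pos: [0.7051, 0.0014, 0.2133]
tool_rot: [0.141, 0.99, 0.0, 0.002]
force: [0.4, 0.6, 5.9]
finger_gap: 0.303
```

Run:
```python
from look import *
look('j',{},None,('wrist',))
```

```text
t 11.35 tcp [0.7051 0.0014 0.2133] rot [0.141 0.99  0.    0.002] q [-0.16  0.67  1.24  0.    1.23 -1.44] F [0.4 0.6 5.9] gap 0.303
```

View pics/j_wrist.png

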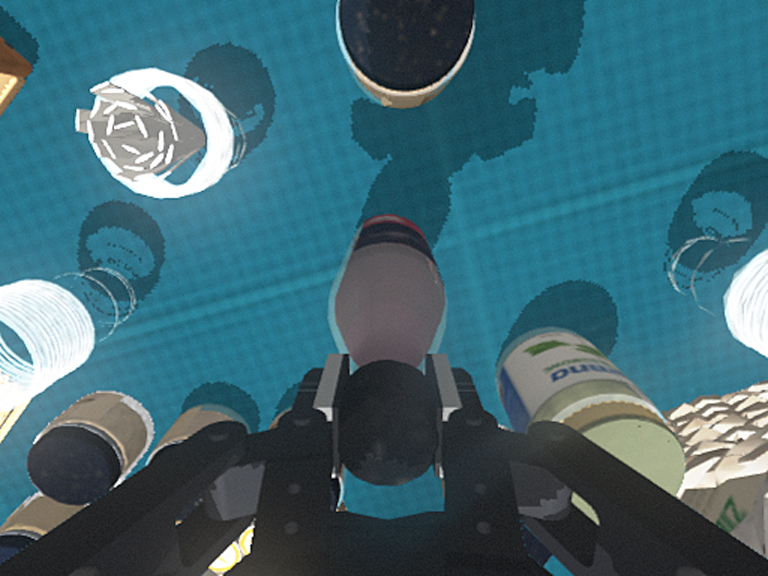

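Emit:
arm_command(
  rows=[
    [[0,0,5],0,1],
    [[0,0,15],0,1],
    [[0,0,35],0,1],
    [[0,0,45],0,1],
    [[0,0,35],0,1],
    [[0,0,15],0,1],
    [[0,0,0],0,1],
  ],
)

```text
t: 12.28
tcp_pos: [0.704, 0.0013, 0.3618]
tool_rot: [0.141, 0.99, -0.0, 0.001]
force: [-0.4, -0.6, -5.1]
finger_gap: 0.305
```

Run:
```python
from look import *
look('k',{},None,('wrist','side'))
```

```text
t 12.28 tcp [0.704  0.0013 0.3618] rot [ 0.141  0.99  -0.     0.001] q [-0.16  0.55  1.06 -0.    1.53 -1.44] F [-0.4 -0.6 -5.1] gap 0.305
```

View pics/k_side.png

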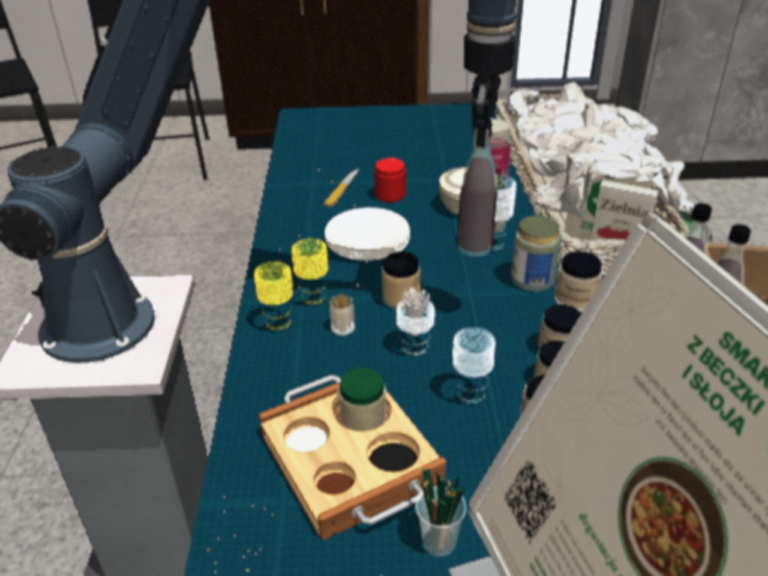

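Run:
```python
from h import *
T=cal('top');S=cal('side')
im=manip.snapshot('top'); cv2.imwrite('pics/l_t.png',cv2.resize(im[0:300,330:512],None,fx=2,fy=2)[:600])
print(back(T,(445,125),0),back(S,(317,337),0),back(T,(460,165),.12))
```

```text
[ 0.74170729 -0.49930685  0.        ] [ 0.65481579 -0.43486259  0.        ] [ 0.58637869 -0.4735158   0.12      ]
```

View pics/l_t.png

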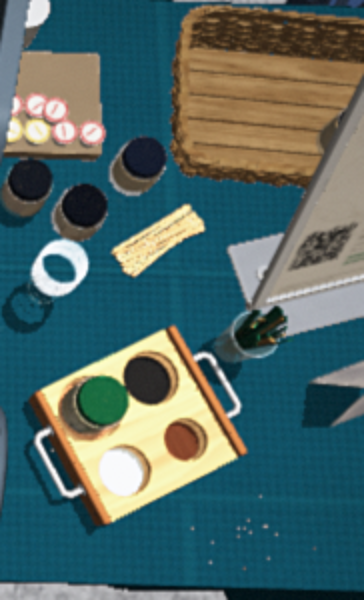

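Emit:
arm_command(
  rows=[
    [[-6,-12,0],0,1],
    [[-14,-30,0],0,1],
    [[-20,-42,0],0,1],
    [[-20,-44,0],0,1],
    [[-20,-44,0],0,1],
    [[-20,-44,0],0,1],
    [[-20,-44,0],0,1],
    [[-18,-40,0],0,1],
    [[-14,-30,0],0,1],
    [[-8,-18,0],0,1],
    [[-6,-11,0],0,1],
    [[0,0,0],0,1],
  ],
)

```text
t: 13.92
tcp_pos: [0.5377, -0.3578, 0.3611]
tool_rot: [0.141, 0.99, 0.0, -0.0]
force: [0.9, 1.1, -5.7]
finger_gap: 0.312
```

Emit:
arm_command(
  rows=[
    [[0,0,-20],0,1],
    [[0,0,-35],0,1],
    [[0,0,-25],0,1],
    [[0,0,0],0,1],
    [[0,0,0],0,1],
  ],
)

```text
t: 14.55
tcp_pos: [0.5391, -0.3574, 0.2826]
tool_rot: [0.14, 0.99, -0.001, 0.001]
force: [-0.1, 0.1, -4.5]
finger_gap: 0.304
```

Run:
```python
from look import *
s=manip.sense(); x,y,z=s['tcp_pos']; h=(z-.212)*1e3
look('m',{'m':(x,y,[(15,h+240),(30.5,h)])},CAR,('wrist','side','top'))
```

```text
t 14.55 tcp [ 0.5391 -0.3574  0.2826] rot [ 0.14   0.99  -0.001  0.001] q [-0.76  0.52  1.33  0.    1.29 -2.05] F [-0.1  0.1 -4.5] gap 0.304
```

View pics/m_wrist.png

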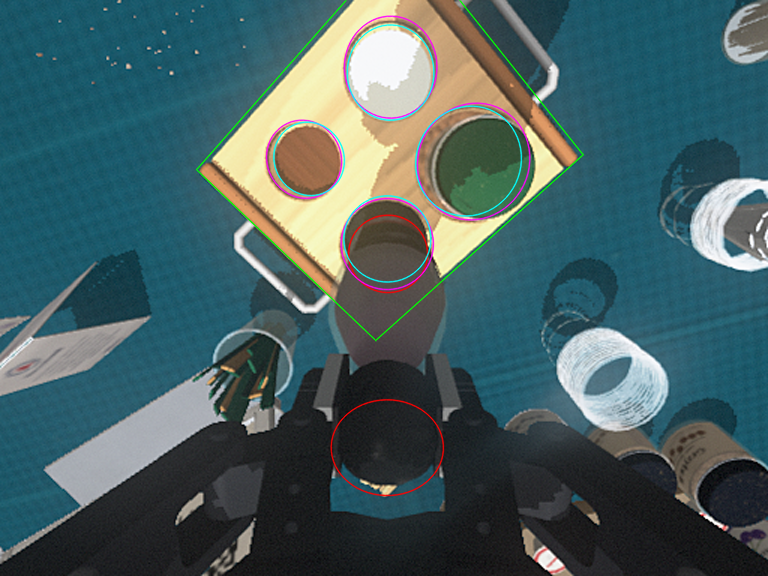

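View pics/m_side.png

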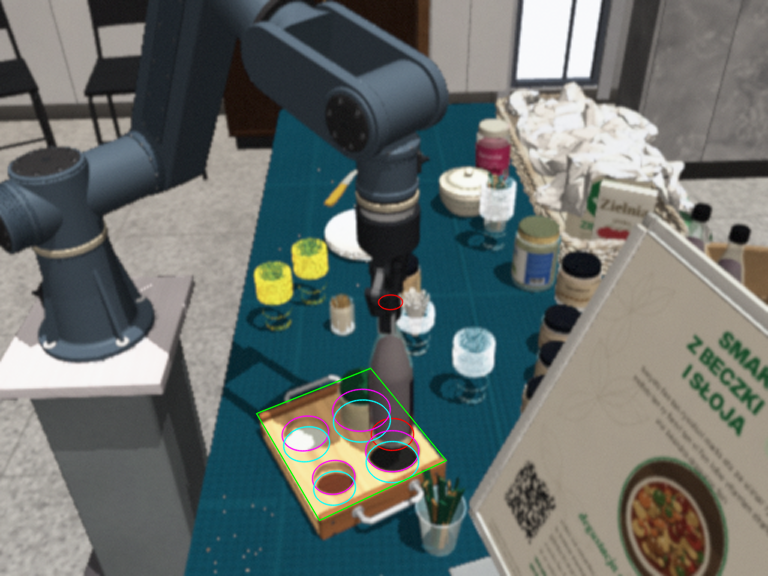

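View pics/m_top.png

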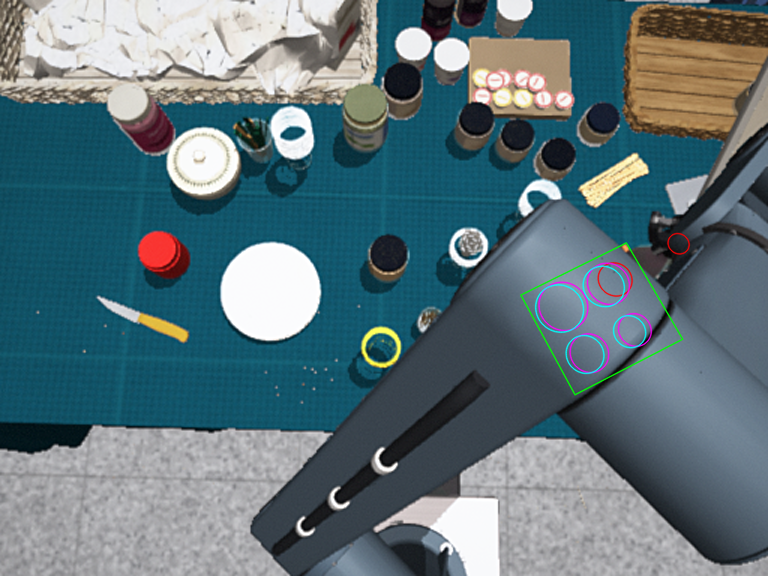

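Emit:
arm_command(
  rows=[
    [[0,0,-18],0,1],
    [[0,0,-20],0,1],
    [[0,0,-10],0,1],
    [[0,0,-4],0,1],
    [[0,0,-2],0,1],
    [[0,0,0],0,1],
  ],
)

```text
t: 15.45
tcp_pos: [0.5382, -0.3579, 0.2279]
tool_rot: [0.141, 0.99, -0.0, 0.0]
force: [0.4, -0.3, -4.8]
finger_gap: 0.304
```

Emit:
arm_command(
  rows=[
    [[0,0,-1.5],0,1],
    [[0,0,-1],0,1],
    [[0,0,0],0,1],
  ],
)

```text
t: 15.82
tcp_pos: [0.5381, -0.3578, 0.2253]
tool_rot: [0.141, 0.99, -0.0, 0.0]
force: [-0.5, 0.0, -2.7]
finger_gap: 0.306
```

Emit:
arm_command(
  rows=[
    [[0,0,-1],0,1],
    [[0,0,0],0,1],
  ],
)

```text
t: 16.08
tcp_pos: [0.5384, -0.358, 0.2252]
tool_rot: [0.141, 0.99, -0.001, 0.001]
force: [-1.4, 0.9, 4.4]
finger_gap: 0.306
```

Emit:
arm_command(
  rows=[
    [[0,0,0],0,0.3],
    [[0,0,0],0,0.1],
    [[0,0,0],0,-0.3],
    [[0,0,0],0,-1],
    [[0,0,0],0,-1],
    [[0,0,20],0,-1],
    [[0,0,40],0,-1],
    [[0,0,30],0,-1],
  ],
)

```text
t: 17.08
tcp_pos: [0.5382, -0.3579, 0.3153]
tool_rot: [0.141, 0.99, -0.0, 0.001]
force: [0.8, 0.1, 0.7]
finger_gap: 0.998
```

Run:
```python
from look import *
look('n',{},CAR,('wrist','side'))
```

```text
t 17.07 tcp [ 0.5382 -0.3579  0.3153] rot [ 0.141  0.99  -0.     0.001] q [-0.76  0.49  1.29 -0.    1.36 -2.05] F [0.8 0.1 0.7] gap 0.998
```

View pics/n_wrist.png

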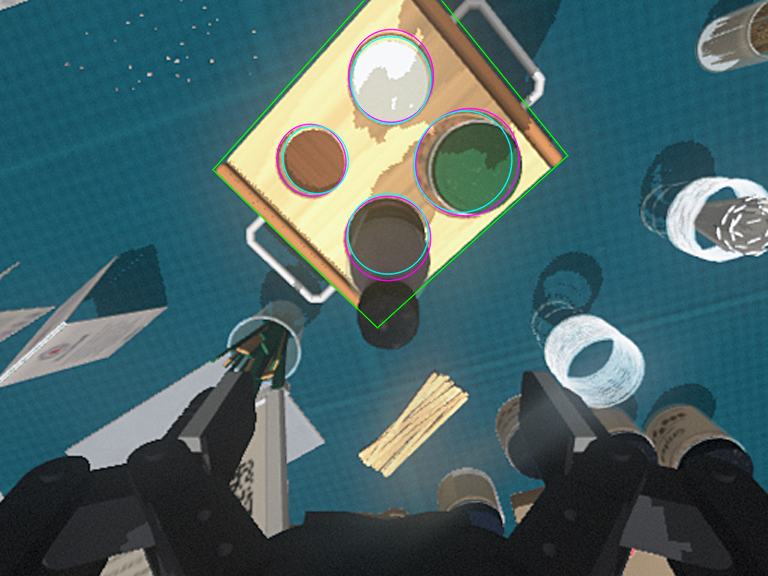

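View pics/n_side.png

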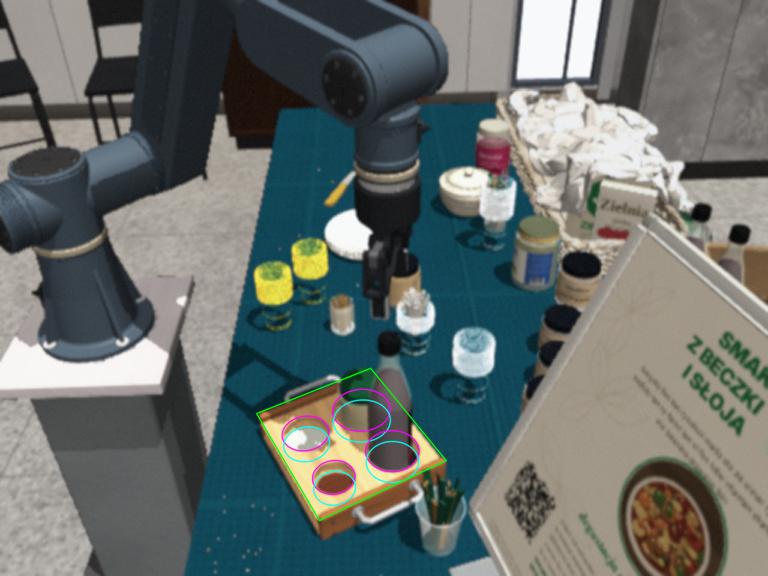

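Bottle stands upright in the black-pad hole, with its cap at (388,315) in the wrist view. Next is the spoon stack.

Emit:
arm_command(
  rows=[
    [[2,15,0],0,-1],
    [[6,35,0],0,-1],
    [[8,45,0],0,-1],
    [[10,50,0],0,-1],
    [[9,50,-20],0,-1],
    [[9,45,-35],0,-1],
    [[5,28,-40],0,-1],
    [[0,0,-15],0,-1],
    [[0,0,0],0,-1],
  ],
)

```text
t: 18.3
tcp_pos: [0.5857, -0.0892, 0.202]
tool_rot: [0.141, 0.99, 0.0, -0.002]
force: [1.2, -1.1, 0.7]
finger_gap: 0.996
```

Run:
```python
from look import *
OB['spoon']=(.587,-.09,[(30,90),(28.5,70),(21.5,0)])
look('o',{'s':OB['spoon']},None,('wrist',))
```

```text
t 18.3 tcp [ 0.5857 -0.0892  0.202 ] rot [ 0.141  0.99   0.    -0.002] q [-0.34  0.53  1.55 -0.    1.06 -1.63] F [ 1.2 -1.1  0.7] gap 0.996
```

View pics/o_wrist.png

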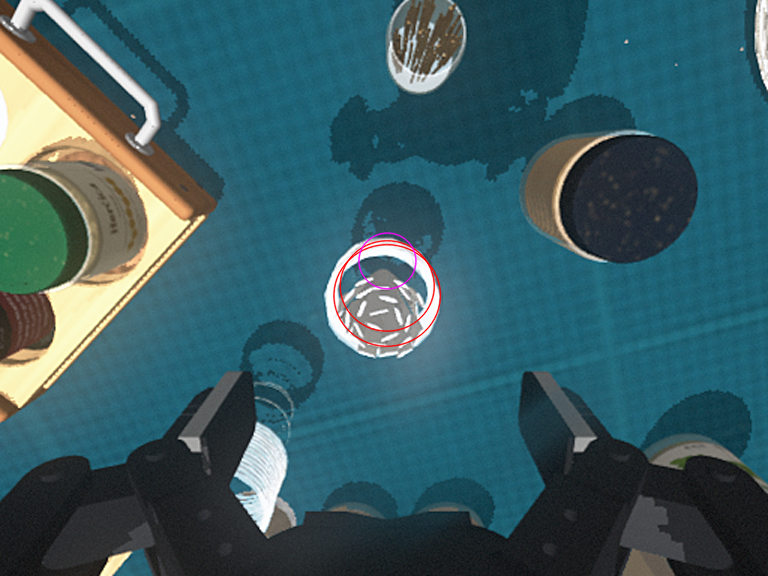

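Emit:
arm_command(
  rows=[
    [[2,-4,-30],0,-1],
    [[0,0,-45],0,-1],
    [[0,0,-40],0,-1],
    [[0,0,-15],0,-1],
    [[0,0,-7],0,-1],
    [[0,0,0],0,0],
    [[0,0,0],0,0.3],
    [[0,0,0],0,0.3],
    [[0,0,0],0,1],
    [[0,0,0],0,1],
  ],
  squeeze=25,
)

```text
t: 19.6
tcp_pos: [0.5901, -0.094, 0.0687]
tool_rot: [0.141, 0.99, -0.0, 0.002]
force: [-1.1, -0.8, 6.8]
finger_gap: 0.679
```

Run:
```python
from look import *
look('p',{},None,('wrist','side'))
```

```text
t 19.6 tcp [ 0.5901 -0.094   0.0687] rot [ 0.141  0.99  -0.     0.002] q [-0.34  0.73  1.63 -0.    0.78 -1.63] F [-1.1 -0.8  6.8] gap 0.679
```

View pics/p_wrist.png

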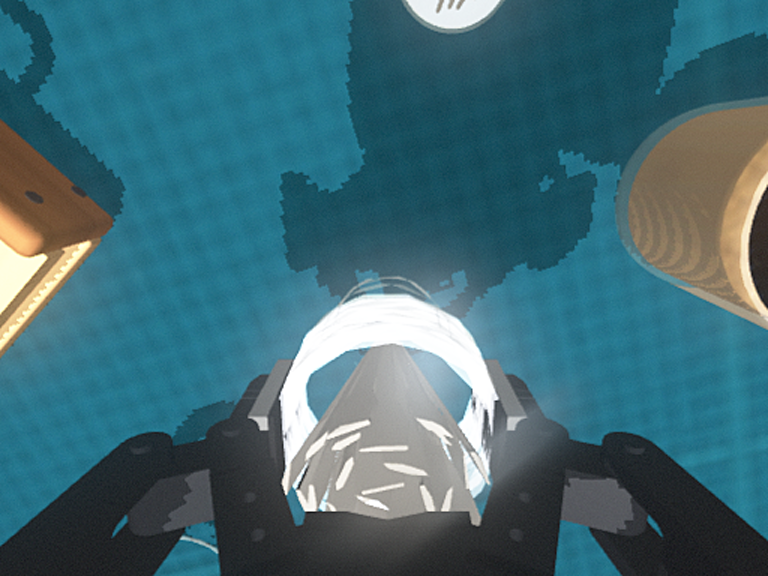

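Emit:
arm_command(
  rows=[
    [[0,0,3],0,1],
    [[0,0,8],0,1],
    [[0,0,20],0,1],
    [[0,0,0],0,1],
  ],
)

```text
t: 20.2
tcp_pos: [0.5901, -0.094, 0.0993]
tool_rot: [0.141, 0.99, -0.0, 0.002]
force: [-0.3, 0.5, -1.4]
finger_gap: 0.679
```

Run:
```python
from look import *
look('q',{},None,('wrist','side'))
im=cv2.imread('pics/q_side_raw.png');cv2.imwrite('pics/q_sc.png',cv2.resize(im[150:260,190:320],None,fx=5,fy=5,interpolation=cv2.INTER_CUBIC))
```

```text
t 20.2 tcp [ 0.5901 -0.094   0.0993] rot [ 0.141  0.99  -0.     0.002] q [-0.34  0.68  1.62  0.    0.84 -1.63] F [-0.3  0.5 -1.4] gap 0.679
```

View pics/q_wrist.png

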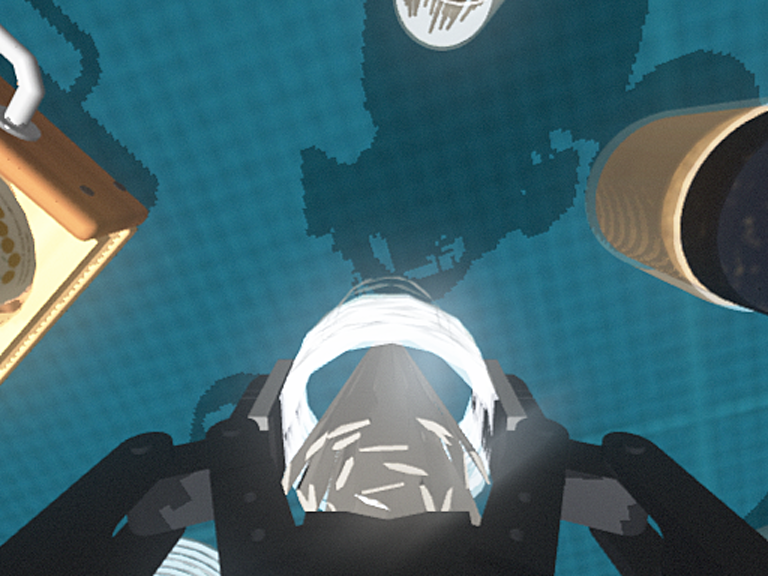

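View pics/q_sc.png

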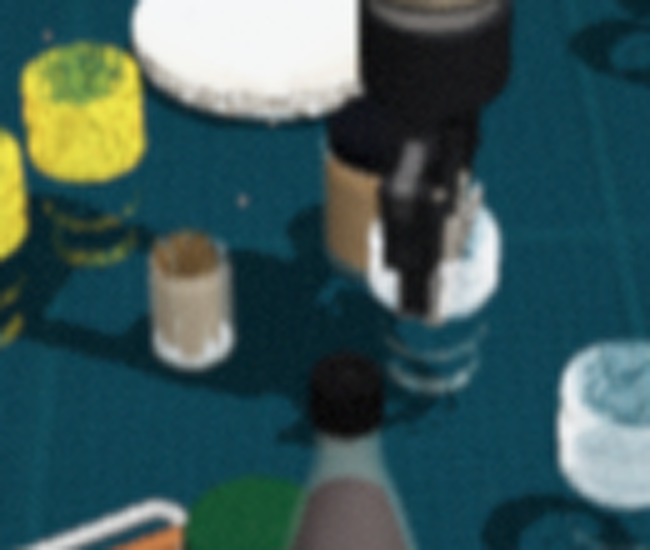

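Emit:
arm_command(
  rows=[
    [[-10,0,30],0,1],
    [[-22,-8,40],0,1],
    [[-28,-18,30],0,1],
    [[-28,-28,5],0,1],
    [[-25,-36,0],0,1],
    [[-22,-38,0],0,1],
    [[-18,-38,0],0,1],
    [[-14,-30,0],0,1],
    [[-9,-18,0],0,1],
    [[-5,-10,0],0,1],
    [[0,0,-15],0,1],
    [[0,0,0],0,1],
  ],
)

```text
t: 21.8
tcp_pos: [0.4073, -0.3156, 0.1861]
tool_rot: [0.14, 0.99, 0.002, -0.002]
force: [0.1, 0.1, -0.4]
finger_gap: 0.674
```

Run:
```python
from look import *
s=manip.sense(); x,y,z=s['tcp_pos']; h=(z-.0687)*1e3
look('r',{'m':(x,y,[(30,h+90),(21.5,h)])},CAR,('wrist','side'))
```

```text
t 21.8 tcp [ 0.4073 -0.3156  0.1861] rot [ 0.14   0.99   0.002 -0.002] q [-0.88  0.46  1.76  0.    0.92 -2.17] F [ 0.1  0.1 -0.4] gap 0.674
```

View pics/r_wrist.png

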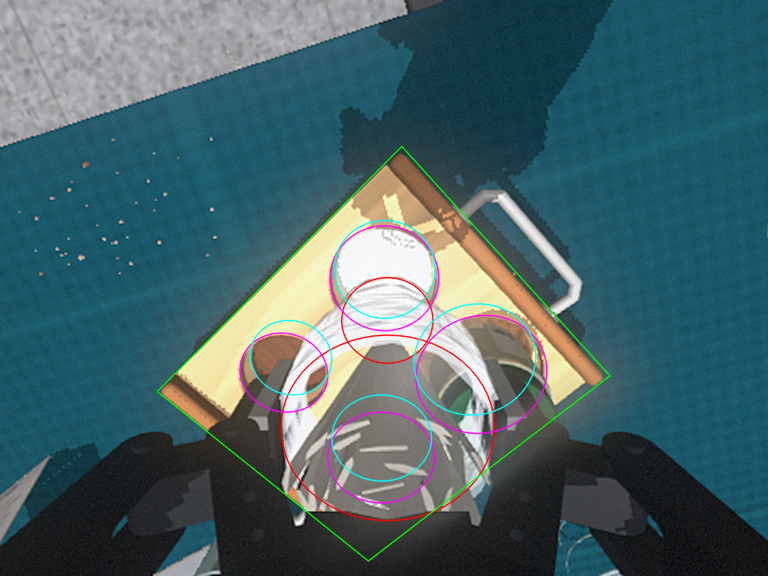

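View pics/r_side.png

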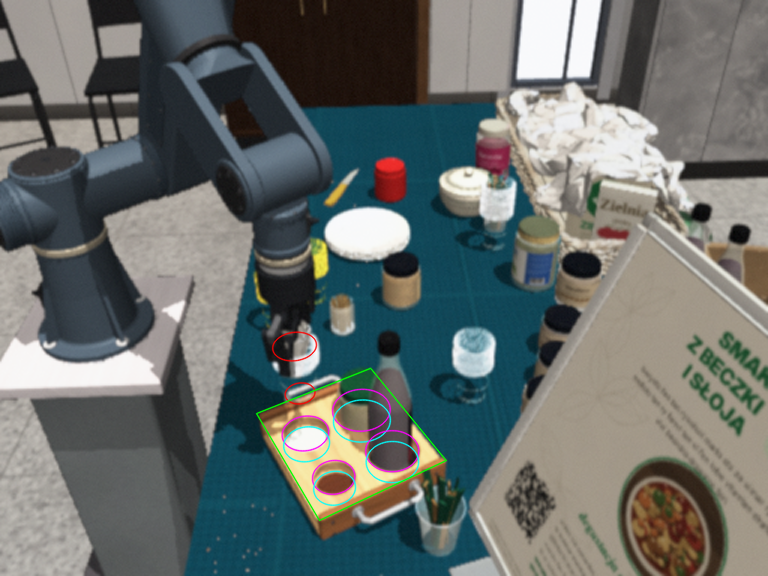

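Emit:
arm_command(
  rows=[
    [[0,-2,-25],0,1],
    [[0,0,-35],0,1],
    [[0,0,-25],0,1],
    [[0,0,-10],0,1],
    [[0,0,-4],0,1],
    [[0,0,0],0,1],
  ],
)

```text
t: 22.65
tcp_pos: [0.4084, -0.3199, 0.0894]
tool_rot: [0.141, 0.99, -0.0, 0.0]
force: [0.2, -0.2, -1.1]
finger_gap: 0.679
```

Run:
```python
from look import *
look('s',{},CAR,('wrist','side'))
```

```text
t 22.65 tcp [ 0.4084 -0.3199  0.0894] rot [ 0.141  0.99  -0.     0.   ] q [-0.88  0.63  1.82  0.    0.69 -2.17] F [ 0.2 -0.2 -1.1] gap 0.679
```

View pics/s_wrist.png

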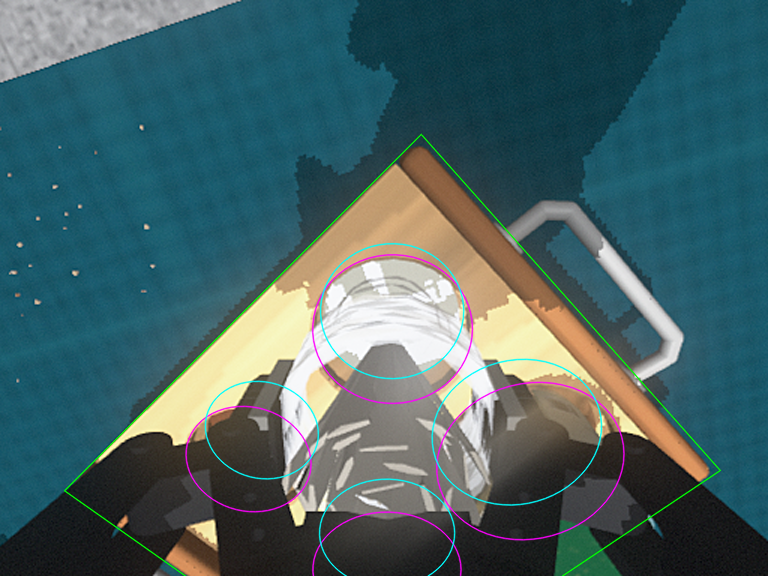

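View pics/s_side.png

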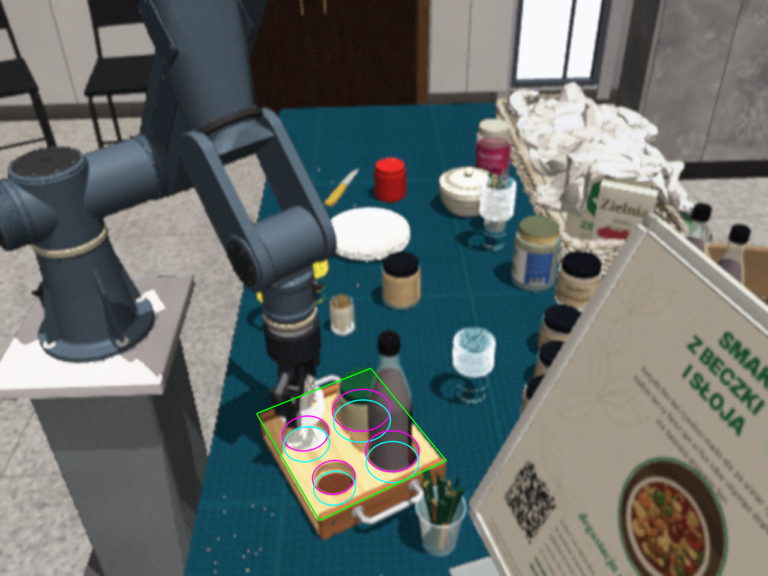

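In the hole and centred. I'll lower the last 8 mm slowly.

Emit:
arm_command(
  rows=[
    [[0,0,-4],0,1],
    [[0,0,-2],0,1],
    [[0,0,-1],0,1],
    [[0,0,0],0,1],
  ],
)

```text
t: 23.25
tcp_pos: [0.4079, -0.3196, 0.0817]
tool_rot: [0.141, 0.99, 0.0, -0.0]
force: [0.2, -0.2, -0.8]
finger_gap: 0.676
```

Emit:
arm_command(
  rows=[
    [[0,0,-1],0,1],
    [[0,0,-1],0,1],
    [[0,0,0],0,1],
  ],
)

```text
t: 23.62
tcp_pos: [0.408, -0.3197, 0.0806]
tool_rot: [0.141, 0.99, -0.0, 0.0]
force: [-1.2, 0.7, 6.0]
finger_gap: 0.681
```

Emit:
arm_command(
  rows=[
    [[0,0,0],0,-0.4],
    [[0,0,0],0,-0.7],
    [[0,0,0],0,-1],
    [[0,0,0],0,-1],
    [[0,0,0],0,-1],
    [[0,0,20],0,-1],
    [[0,0,45],0,-1],
    [[0,0,50],0,-1],
    [[0,0,0],0,-1],
  ],
)

```text
t: 24.75
tcp_pos: [0.4098, -0.3217, 0.1986]
tool_rot: [0.141, 0.99, -0.003, 0.003]
force: [-0.1, -0.0, -0.5]
finger_gap: 0.998
```

Run:
```python
from look import *
look('u',{},CAR,('wrist','side'))
im=cv2.imread('pics/u_side_raw.png');cv2.imwrite('pics/u_sc.png',cv2.resize(im[205:365,165:305],None,fx=4,fy=3.7,interpolation=cv2.INTER_CUBIC))
```

```text
t 24.75 tcp [ 0.4098 -0.3217  0.1986] rot [ 0.141  0.99  -0.003  0.003] q [-0.88  0.45  1.74  0.    0.94 -2.17] F [-0.1 -0.  -0.5] gap 0.998
```

View pics/u_wrist.png

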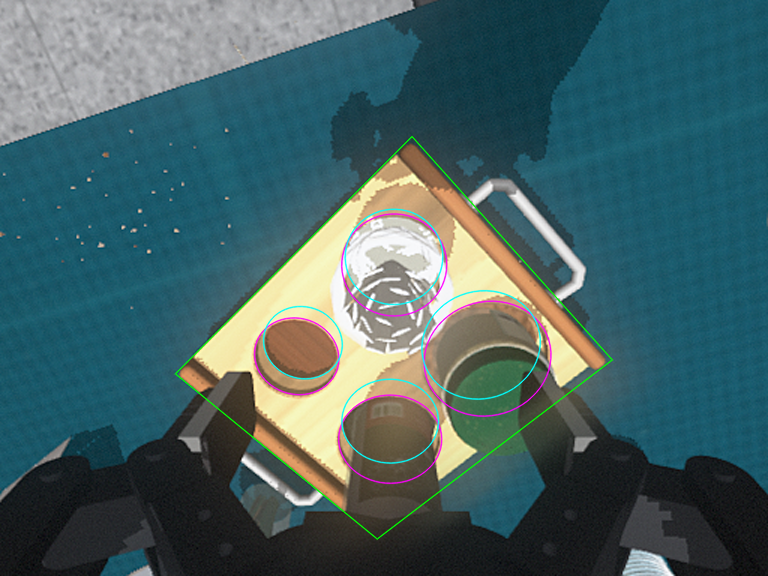

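View pics/u_sc.png

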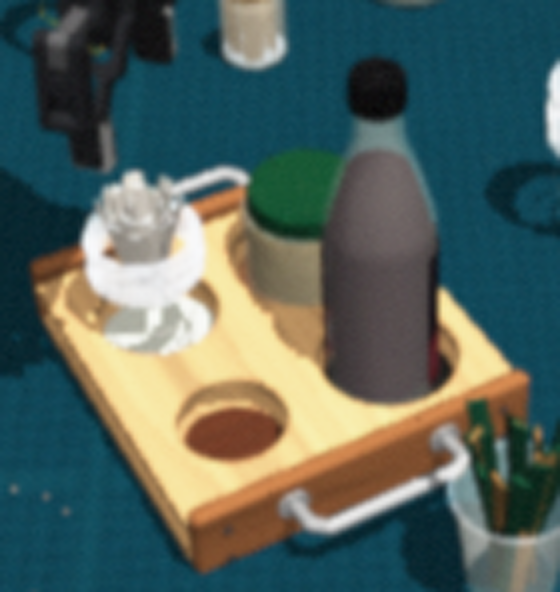

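Emit:
arm_command(
  rows=[
    [[2,15,0],0,-1],
    [[6,35,0],0,-1],
    [[8,45,0],0,-1],
    [[9,50,0],0,-1],
    [[9,50,0],0,-1],
    [[8,45,0],0,-1],
    [[6,33,0],0,-1],
    [[2,14,-15],0,-1],
    [[0,0,0],0,-1],
  ],
)

```text
t: 25.98
tcp_pos: [0.4557, -0.0305, 0.178]
tool_rot: [0.14, 0.99, 0.001, -0.003]
force: [-0.3, -0.5, 0.5]
finger_gap: 0.996
```

Run:
```python
from look import *
look('v',{'s':(.459,-.034,OB['pick'][2])},None,('wrist',))
```

```text
t 25.98 tcp [ 0.4557 -0.0305  0.178 ] rot [ 0.14   0.99   0.001 -0.003] q [-0.31  0.41  1.91  0.    0.83 -1.6 ] F [-0.3 -0.5  0.5] gap 0.996
```

View pics/v_wrist.png

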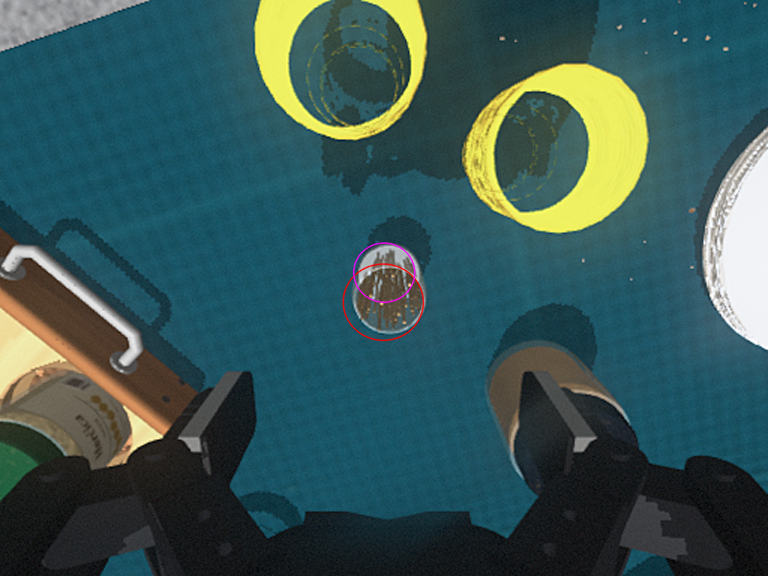

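Emit:
arm_command(
  rows=[
    [[4,-2,-30],0,-1],
    [[0,0,-45],0,-1],
    [[0,0,-38],0,-1],
    [[0,0,-15],0,-1],
    [[0,0,-7],0,-0.5],
    [[0,0,0],0,-0.2],
    [[0,0,0],0,0],
    [[0,0,0],0,1],
    [[0,0,0],0,1],
    [[0,0,0],0,1],
  ],
  squeeze=30,
)

```text
t: 27.28
tcp_pos: [0.4625, -0.0348, 0.0455]
tool_rot: [0.141, 0.99, -0.0, 0.001]
force: [-0.7, -0.3, 6.2]
finger_gap: 0.496
```

Run:
```python
from look import *
look('w',{},None,('wrist','side'))
im=cv2.imread('pics/w_side_raw.png');cv2.imwrite('pics/w_sc.png',cv2.resize(im[150:260,170:300],None,fx=5,fy=5,interpolation=cv2.INTER_CUBIC))
```

```text
t 27.27 tcp [ 0.4625 -0.0348  0.0455] rot [ 0.141  0.99  -0.     0.001] q [-0.32  0.68  1.98 -0.    0.48 -1.6 ] F [-0.7 -0.3  6.2] gap 0.496
```

View pics/w_wrist.png

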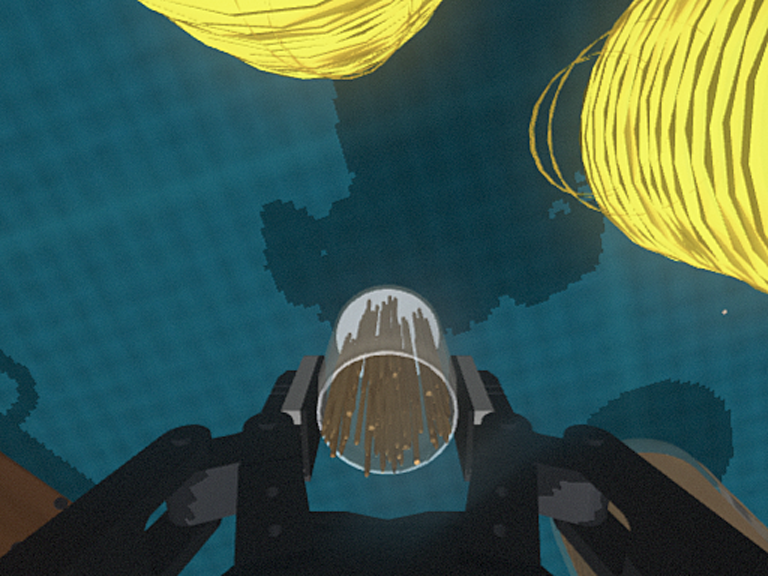

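View pics/w_sc.png

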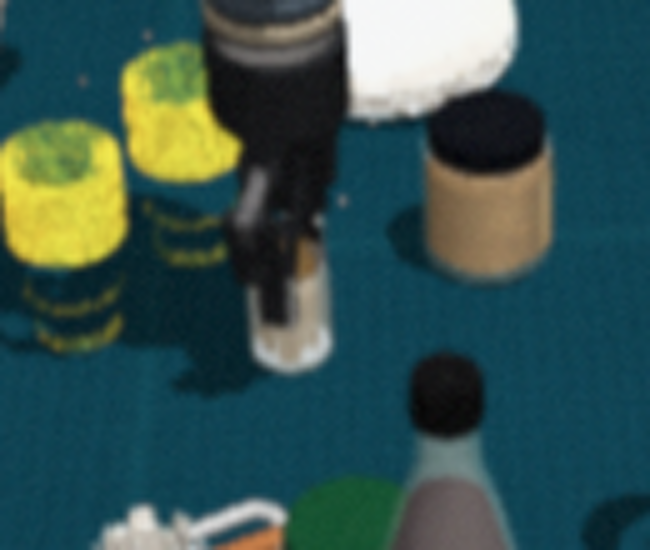

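Emit:
arm_command(
  rows=[
    [[0,0,5],0,1],
    [[0,0,20],0,1],
    [[-2,-5,45],0,1],
    [[-5,-15,45],0.15,1],
    [[-8,-30,35],0.15,1],
    [[-8,-40,0],0.15,1],
    [[-6,-45,0],0.15,1],
    [[0,-48,0],0,1],
    [[0,-48,0],0,1],
    [[0,-45,0],0,1],
    [[4,-35,0],0,1],
    [[0,0,0],0,1],
  ],
)

```text
t: 28.88
tcp_pos: [0.4371, -0.3484, 0.1947]
tool_rot: [-0.157, 0.988, -0.001, 0.0]
force: [0.8, -0.2, -0.4]
finger_gap: 0.494
```

Run:
```python
from look import *
s=manip.sense(); x,y,z=s['tcp_pos']; h=(z-.0455)*1e3
look('x',{'m':(x,y,[(22.5,h+68),(21.5,h)])},CAR,('wrist','side'))
```

```text
t 28.88 tcp [ 0.4371 -0.3484  0.1947] rot [-0.157  0.988 -0.001  0.   ] q [-0.87  0.5   1.65 -0.    0.99 -2.76] F [ 0.8 -0.2 -0.4] gap 0.494
```

View pics/x_wrist.png

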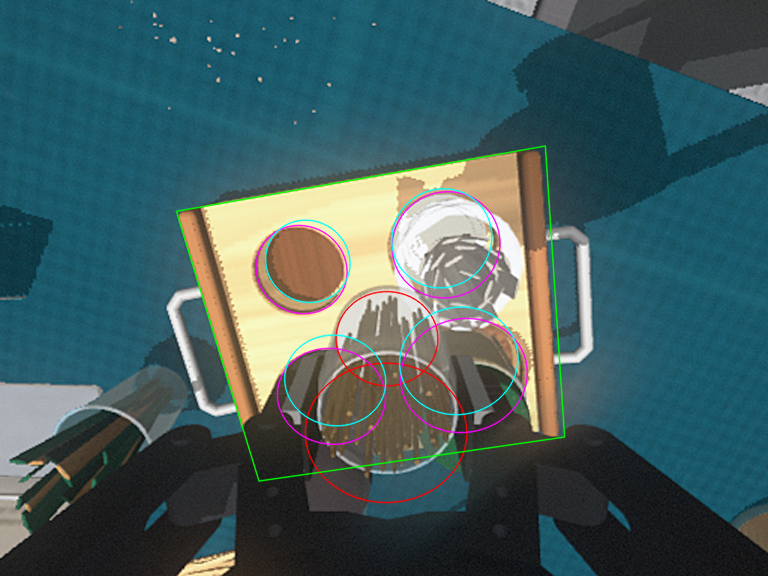

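View pics/x_side.png

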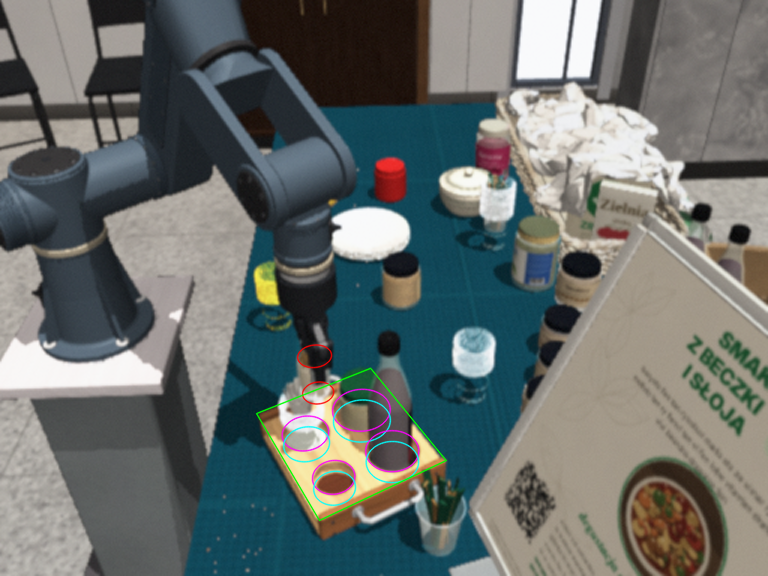

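Emit:
arm_command(
  rows=[
    [[6,-20,0],0,1],
    [[7,-22,0],0,1],
    [[3,-12,0],0,1],
    [[0,0,-25],0,1],
    [[0,0,-30],0,1],
    [[0,0,-15],0,1],
    [[0,0,0],0,1],
  ],
)

```text
t: 29.85
tcp_pos: [0.4524, -0.3983, 0.1238]
tool_rot: [-0.158, 0.987, 0.001, -0.001]
force: [0.8, -0.1, -0.6]
finger_gap: 0.491
```

Run:
```python
from look import *
s=manip.sense(); x,y,z=s['tcp_pos']; h=(z-.0455)*1e3
look('y',{'m':(x,y,[(22.5,h+68),(21.5,h)])},CAR,('wrist','side'))
im=cv2.imread('pics/y_side_raw.png')
overlay(im,cal('side'),{'m':(x,y,[(22.5,h+68),(21.5,h)])},CAR,(165,305,205,365),4,'pics/y_sc.png')
```

```text
t 29.85 tcp [ 0.4524 -0.3983  0.1238] rot [-0.158  0.987  0.001 -0.001] q [-0.91  0.65  1.59  0.    0.91 -2.8 ] F [ 0.8 -0.1 -0.6] gap 0.491
```

View pics/y_wrist.png

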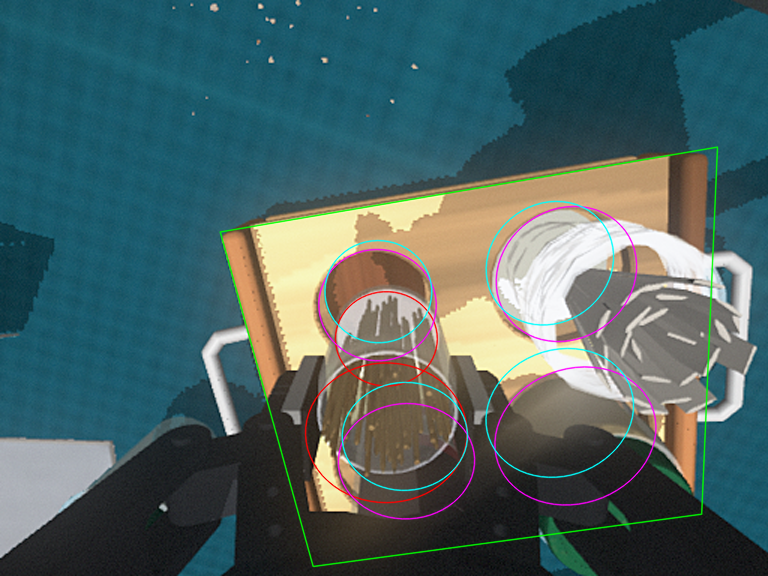

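View pics/y_sc.png

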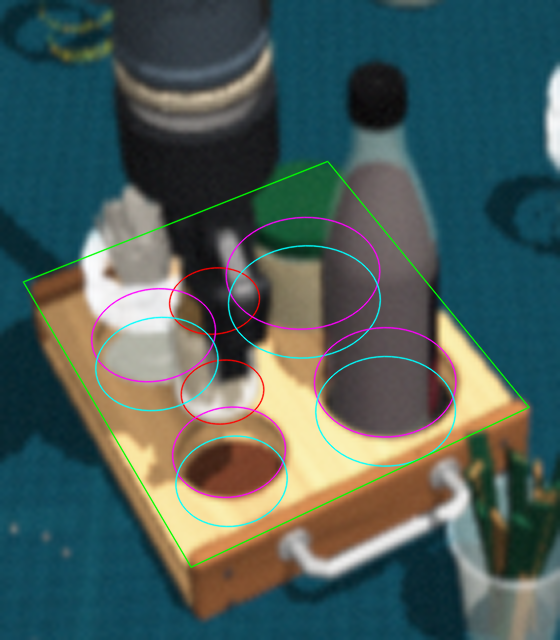

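Emit:
arm_command(
  rows=[
    [[3,-4,0],-0.05,1],
    [[0,0,-20],0,1],
    [[0,0,-20],0,1],
    [[0,0,-8],0,1],
    [[0,0,0],0,1],
  ],
)

```text
t: 30.58
tcp_pos: [0.4561, -0.4038, 0.0772]
tool_rot: [-0.133, 0.991, -0.0, 0.0]
force: [0.1, 0.3, 0.0]
finger_gap: 0.493
```

Run:
```python
from look import *
s=manip.sense(); x,y,z=s['tcp_pos']; h=(z-.0455)*1e3
o={'m':(x,y,[(21.5,h)])}
look('z',o,CAR,('wrist',))
im=manip.snapshot('side')
overlay(im,cal('side'),{},CAR,(165,305,215,365),4,'pics/z_sc.png')
```

```text
t 30.57 tcp [ 0.4561 -0.4038  0.0772] rot [-0.133  0.991 -0.     0.   ] q [-0.91  0.73  1.6   0.    0.82 -2.75] F [0.1 0.3 0. ] gap 0.493
```

View pics/z_wrist.png

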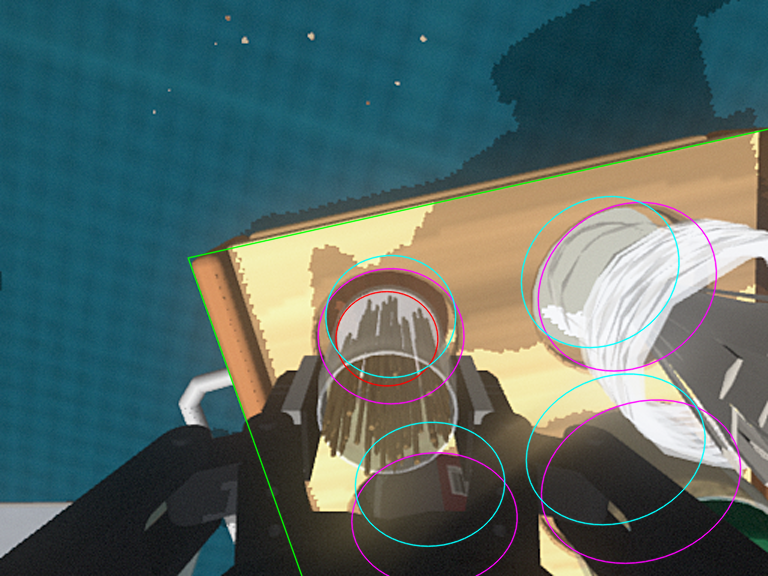

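View pics/z_sc.png

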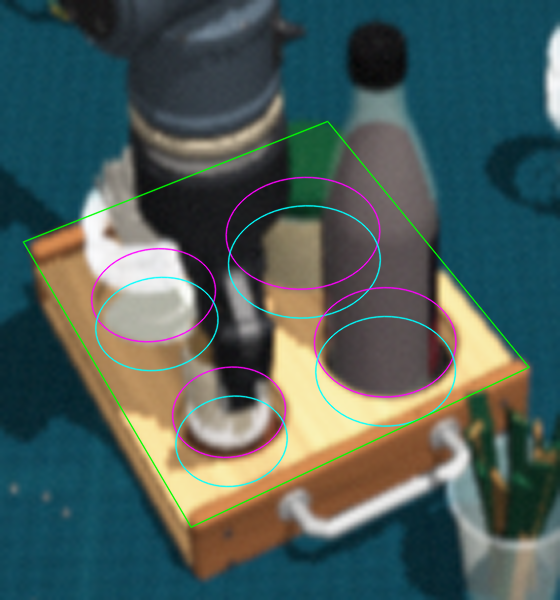

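Emit:
arm_command(
  rows=[
    [[0,0,-8],0,1],
    [[0,0,-6],0,1],
    [[0,0,-3],0,1],
    [[0,0,0],0,1],
  ],
)

```text
t: 31.18
tcp_pos: [0.4557, -0.4034, 0.0593]
tool_rot: [-0.133, 0.991, 0.0, -0.0]
force: [0.3, 0.1, 0.2]
finger_gap: 0.493
```

Emit:
arm_command(
  rows=[
    [[0,0,-1],0,1],
    [[0,0,-1],0,1],
    [[0,0,0],0,1],
  ],
)

```text
t: 31.55
tcp_pos: [0.456, -0.4037, 0.0578]
tool_rot: [-0.133, 0.991, -0.0, 0.0]
force: [-0.1, -0.0, -0.5]
finger_gap: 0.49
```

Emit:
arm_command(
  rows=[
    [[0,0,-1],0,1],
    [[0,0,0],0,1],
  ],
)

```text
t: 31.8
tcp_pos: [0.456, -0.4037, 0.0575]
tool_rot: [-0.133, 0.991, -0.0, 0.0]
force: [-1.0, 0.2, 4.6]
finger_gap: 0.494
```

Contact at 12.0 mm above the pick-up height, so it is on its pad. I'll open the fingers partly and withdraw straight up.

Emit:
arm_command(
  rows=[
    [[0,0,0],0,-0.1],
    [[0,0,0],0,-0.3],
    [[0,0,0],0,-0.4],
    [[0,0,0],0,-0.4],
    [[0,0,15],0,-0.4],
    [[0,0,40],0,-0.4],
    [[0,0,50],0,-0.4],
    [[0,0,50],0,-0.4],
    [[-15,40,30],0,-0.4],
    [[-20,50,20],0,-0.4],
    [[-10,50,0],0,-0.4],
    [[0,0,0],0,-0.4],
  ],
)

```text
t: 33.3
tcp_pos: [0.4093, -0.2597, 0.263]
tool_rot: [-0.135, 0.991, 0.001, -0.0]
force: [0.1, -0.5, -0.3]
finger_gap: 0.698
```

Emit:
arm_command(
  rows=[
    [[0,55,0],0,-0.4],
    [[5,58,0],0,-0.4],
    [[10,58,0],0,-0.4],
    [[10,58,0],0,-0.4],
    [[0,58,0],0,-0.4],
    [[0,30,0],0,-0.4],
    [[0,0,0],0,-0.4],
  ],
)

```text
t: 34.17
tcp_pos: [0.4367, 0.0546, 0.2624]
tool_rot: [-0.135, 0.991, -0.0, 0.001]
force: [0.4, 0.7, -0.1]
finger_gap: 0.699
```

Run:
```python
from look import *
look('fin',{k:OB[k] for k in('dark','plain')},CAR,('side','top'))
a=cv2.imread('pics/fin_side_raw.png')[200:365,165:305];b=cv2.imread('pics/fin_top_raw.png')[150:275,330:460]
cv2.imwrite('pics/fin_c.png',np.hstack([cv2.resize(a,(400,470),interpolation=cv2.INTER_CUBIC),cv2.resize(b,(400,470),interpolation=cv2.INTER_CUBIC)]))
```

```text
t 34.17 tcp [0.4367 0.0546 0.2624] rot [-0.135  0.991 -0.     0.001] q [-0.13  0.25  1.85 -0.    1.04 -1.97] F [ 0.4  0.7 -0.1] gap 0.699
```

View pics/fin_c.png

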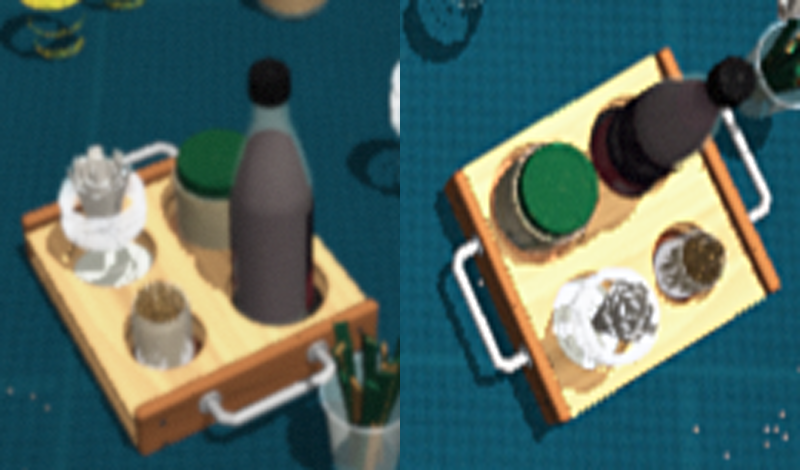

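View pics/fin_top.png

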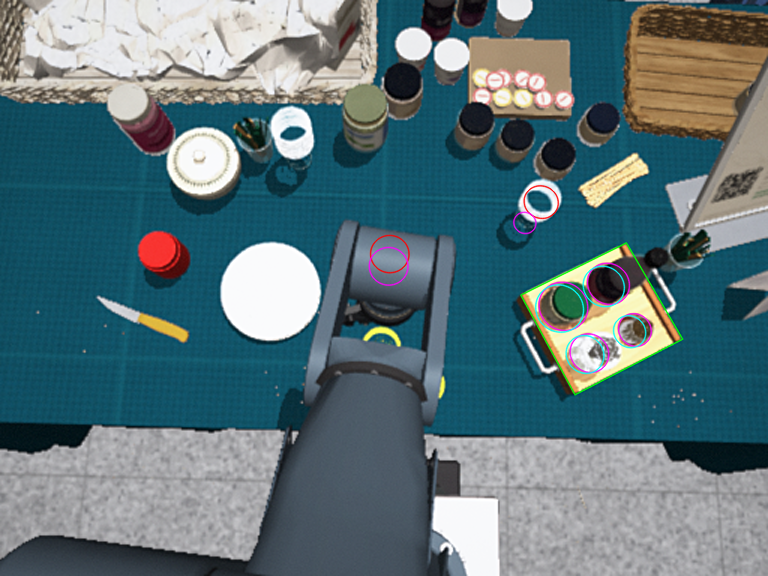

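The side and top views show all four upright in their own holes and seated. The plain cups, plates and other things have not moved, and the gripper is free in the air. I'm handing the job in.

```bash
python3 -c "
from station import manip
print(manip.sign_off())"
```

```text
the job is handed in; nothing more can be done
None
```

All four things are standing upright in the carrier, each in its own hole and down on its pad. I set them in the order asked: mustard jar, juice bottle, spoon cups, then the jar of cocktail sticks. The job took about 34 s of the 109 s allowed.

- **Seating:** I lowered each one slowly until the wrist felt light contact of 4 to 6 N. For all four that came within about 0.1 mm of 12 mm above pick-up height, which is the pad height.
- **Last pictures:** The final side and top views show all four upright and centred in their holes.
- **Look-alikes:** The plain cups, plates, yellow stacks and red jar were not touched. The arm hid the black-lidded jar in the final top view. It was standing undisturbed in the side picture taken just before the last lift, and the arm stayed well above it after that.
- **Small disagreements:** The cameras differed by 2 to 4 mm on jar positions, and the cups' rim measured about 4 mm wider than stated. Both were well inside the clearances.

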